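# Shut and lock the terminal box hatch with the slot key

### The job

The wiring in the grey terminal box is finished: swing its hatch shut, then take the flat-bladed key from the wooden key stand, seat the blade in the slot of the hatch's quarter-turn lock, press the hatch down against its rubber seal and turn the lock a quarter turn clockwise so that the hatch stays locked down. Work gently, as the thin hatch bends if it is forced, and put the key back upright in the hole it came from, leaving the other key and the things on the bench where they are.

Things in the scene. Friction and masses are not known exactly. Their poses are not given: they have to be found in the camera images.
- terminal_box: grey painted sheet-steel box fixed to the bench, 150 (x) x 120 (y) x 62 mm high, walls 3 mm, terminals inside, its top closed by the hatch. Origin: centre of its underside; x points to the hinged (far) side, y along the hinge, z up.
- hatch (a joint): angle of the hatch (rad): 0 pressed fully down, larger is more open; at about 0.046 it lies shut on the rubber seal. The hinge line is parallel to the box's y axis, 77 mm from the box's origin in its +x direction and 64 mm above its underside. The hinge is stiff (0.16 N m), so the hatch stays where it is left.
- hatch_edge (a point): middle of the hatch's free edge, on its upper (outer) face, 155 mm from the hinge line. The hatch is a 4 mm plate, 129 mm wide along y. x points to the hinge, z out of the outer face. Pressed at the lock, the shut hatch starts to sink at roughly 4 N and needs 1.4 N more per mm; it must sink 4 mm from where it lies on the seal before the lock can turn, and stops after 6 mm.
- lock_seat (a point): point on the hatch: nominal centre of the lock's round steel head, on its top face, 128 mm from the hinge line, 6.5 mm above the hatch's upper face; axes as hatch_edge. The head is 24 mm across, with a straight slot right across it, 3.8 mm wide, 4 mm deep. It floats in the hatch: its true centre lies up to 4.5 mm from this point in x and in y; a side push of 2 N shifts it.
- lock (a joint): turn of the lock (rad), clockwise from above is positive, stop at 1.62. At 0 (unlocked) the slot runs along the hatch's y axis; at 1.57 (locked) along its x axis, the crossbar below caught under a keeper in the box. Turning takes 0.05 to 0.1 N m and is blocked unless the hatch is pressed down. Let go locked, the seal lifts the hatch to about 0.02 rad, where the keeper holds it.
- key_grip (a point): flat-bladed slot key, 99 mm long, 0.1 kg, standing blade down in one of the holes: the middle of its handle, a flat wing 10 mm thick (x), 36 mm wide (y), 46 mm high. Below the wing a collar, 24 mm across, 3 mm thick, rests on the stand's top; then a 12 mm round shank. z points up from blade to wing; the blade lies in the wing's plane (y, z).
- key_stand: wooden block fixed to the bench, 56 (x) x 146 (y) x 56 mm high, with two upright 19 mm holes right through it, 37 mm either side of its centre along its y axis, in each a panel key. Origin: centre of its underside.
- blade_tip (a point): middle of the lower end of the slot key's blade, 76 mm below key_grip; the blade is 2.4 mm thick (x) and 12 mm wide (y), flat for 14 mm. While the key is in the stand this point is 6 mm above the bench.
- square_key_grip (a point): the other key, not needed: same shank and collar, but a round knob 31 mm across and 29 mm high for a handle; this point is the middle of the knob.
- screwdriver: slim screwdriver lying on the bench, 191 mm long, not needed; origin centre of its underside.
- mould_block: aluminium mould half lying on the bench, 45 x 100 x 30 mm, not needed; origin centre of its underside.
- green_clip: printed spring clip lying on the bench, 32 x 45 x 40 mm, not needed; origin centre of its underside.
Not all that is in view belongs to the job. Leave any pink look-alike of the part that bears key_grip alone.

How it is judged:
By the outcome, as a careful person would: the job done as asked, in the order asked, and still so for the second after the job is handed in, with the robot touching nothing.
It also fails if it takes over 72 s, if anything falls off the work surface, if the arm or the gripper's body presses on something with over 40 N, if the wrist force passes 120 N, or if a joint passes its speed limit or range.

### The arm

A 6-joint arm with a two-finger parallel gripper is mounted at the origin on a cart in front of the work surface, level with it; the furniture and walls round the work are solid. World frame = base frame: x ahead of the robot, y to its left, z up, the work surface at z = 0. Lengths are in m, angles in degrees, forces in N, time in s.
With the tool pointing down it reaches from about 0.4 to 0.825 m from the base axis. Payload 7 kg.
Tool frame: the origin (TCP) lies on the centre line of the jaws, within the pads' length; the fingertips stand 8 mm ahead of it and the grasp point (between the pads) lies 11 mm behind it; z points along the fingers, y is the line along which they close (so a half turn about z gives the same grasp; the last joint's range is limited). The gripper opens to 88 mm and grips with 3 to 60 N. Pads are 19 mm wide; open, the fingers measure 130 mm over their backs; the gripper's body (78 mm by 193 mm) begins 47 mm behind the grasp point.
Start: joints at [-53.394, 20.546, 0.682, 0, -70.136, -16.507], TCP at [0.232, -0.634, 0.235] pointing down, gripper open.
Joint ranges: [-176.03, 176.03], [-82.01, 121.73], [-58.28, 71.71], [-173.87, 95.51], [-174.79, -0.11], [-173.66, 173.66]. Speed limits (degrees/s): [136.94, 136.94, 172.46, 180, 180, 180].

### API

Orientations are given as [roll, pitch, yaw] about the fixed x, y, z axes, in that order (R = Rz(yaw) Ry(pitch) Rx(roll)).
In Python, from plant import ctrl, vision gives the robot as it stands. The module is installed in compiled form; this text tells all that it offers.
- The arm moves only by the tool move_arm, never from a script. Its argument "moves" is one flat list of numbers, 7 for each row, row after row: the finger opening in cm, from 0 to 8.76, then the shift along the tool's x, y, z in cm, then the turn, a rotation vector about the tool's x, y, z in rad. A call has 1 to 8 rows; each row shifts and turns the commanded pose from where the row before left it, along the tool's axes as they then stand; what a row does not reach is not made up. A row lasts 1/10 s, in which the tool goes at most 50 mm and 8.59 degrees, less where a joint would pass 70% of its speed; a pose out of reach is approached as far as the arm can. A call with a gripper value outside its range is refused whole. The fingers move at their own pace and stop on an object; the grip force is fixed at half the most. Time passes only in rows, so rows that do not move let the fingers close. It gives the time, the measured TCP pose, the force, the opening and the grip force at its end, in the units of the state.
- ctrl.get_obs(): the state, without advancing time (a new reading comes with each control period).
- vision.snapshot(name): name is "side" or "top"; returns (picture, depth): 400x640x3 uint8, red, green, blue; 400x640 float32, m along the optical axis (not along the pixel's ray), 0 where there is no reading.
- vision.camera_model(name): a dict with "vertical_fov" (degrees; the focal length in pixels is half the picture's height over the tangent of half this angle, whatever the lens; pixels are square), "cx", "cy" (the principal point, pixels), "D" ([k1, k2, p1, p2, k3] as OpenCV has them; the pictures are not rectified), "cam_to_world" (4x4, takes a point from camera to world coordinates). Camera axes: x right, y down, z forward; pixel columns grow to the right and rows downward; lengths in m; the calibration is good to about 2 mm. A picture is of the moment at which its call begins. camera_model takes no time and is no camera call.
- ctrl.close_job(): hands the job in; it is judged then, once.
The state is a dict: "clock": time; "joint_pos": joint angles; "qvel": joint speeds; "tau": joint torques, N m; "tool_pos": TCP position; "orientation": TCP orientation; "force": force on the tool from outside, world axes, zero at the start; "moment": the same for the moment, N m; "opening": finger opening in m; "gripper_force": force on a finger pad.
Only numpy, scipy, OpenCV 4.12 (cv2) and the standard library are available. Lean on these libraries where they do the work, as an engineer would, in place of code of your own. Each camera call takes 0.05 s, during which the arm holds its last target. There are 200 camera calls.

## Working session

There is one attempt and no reset: what is moved stays moved. The work goes in short steps, Python scripts to look and compute and a tool call to move; the robot and the scene stay as the last step left them, time stands still between calls to the robot, and variables do not carry over. Pictures are saved under pics/ and viewed, at most 10 in all, crops included, and the job is handed in when it is done.

Besides the shell and the picture viewer there is one more tool, called after "Emit:" as name(argument=value, ...) on one line, values as JSON. move_arm: Moves the arm, as the interface text tells. Its arguments: {"type":"object","properties":{"moves":{"type":"array"}},"required":["moves"]}

```bash
mkdir -p pics
cat > h.py <<'E'
import numpy as np, cv2
from plant import ctrl, vision
def K(n):
    m=vision.camera_model(n); f=200/np.tan(np.radians(m["vertical_fov"])/2)
    return np.array([[f,0,m["cx"]],[0,f,m["cy"]],[0,0,1.]]),np.array(m["D"],float),np.array(m["cam_to_world"])
def ray(n,px):
    k,D,T=K(n); u=cv2.undistortPoints(np.array(px,float).reshape(-1,1,2),k,D).reshape(-1,2)
    return T[:3,3], np.c_[u,np.ones(len(u))]@T[:3,:3].T
def plane(n,px,z):
    o,d=ray(n,px); return o+d*((z-o[2])/d[:,2])[:,None]
def proj(n,P):
    k,D,T=K(n); Ti=np.linalg.inv(T); r,_=cv2.Rodrigues(Ti[:3,:3])
    return cv2.projectPoints(np.array(P,float).reshape(-1,1,3),r,Ti[:3,3],k,D)[0].reshape(-1,2)
def cloud(n,dep):
    v,u=np.mgrid[0:400,0:640]; o,d=ray(n,np.c_[u.ravel(),v.ravel()])
    return (o+d*dep.ravel()[:,None]).reshape(400,640,3)
E
python3 - <<'E'
from h import *
for n in("top","side"):
    p,d=vision.snapshot(n); cv2.imwrite(f"pics/{n}0.png",p[:,:,::-1]); np.savez(f"{n}0.npz",p=p,d=d)
    k,D,T=K(n); print(n,k[0,0],D,T.round(3).tolist(),(d>0).mean())
o=ctrl.get_obs(); print(o)
E
```

```text
top 386.9006419601814 [-0.00483934  0.          0.          0.          0.        ] [[0.002, -0.99, 0.14, 0.434], [-0.999, 0.003, 0.035, -0.236], [-0.035, -0.14, -0.99, 1.011], [0.0, 0.0, 0.0, 1.0]] 0.99605078125
side 458.0143415796564 [-0.04951532  0.          0.          0.          0.        ] [[0.986, -0.039, 0.163, 0.412], [-0.166, -0.376, 0.912, -1.06], [0.026, -0.926, -0.377, 0.426], [0.0, 0.0, 0.0, 1.0]] 0.9958984375
{'clock': 0.1, 'joint_pos': array([-5.33927369e+01,  2.05876473e+01,  6.38259496e-01, -1.65239639e-02,
       -7.01351175e+01, -1.65065435e+01]), 'qvel': array([-0.00857618, -0.07637531,  0.14469521,  0.10022565,  0.01421571,
       -0.00539443]), 'tau': array([-9.78635435e-04, -5.84160876e+01,  2.93750435e+01,  7.01539010e+00,
        1.01589609e-02, -5.81719632e-05]), 'tool_pos': array([ 0.23179685, -0.63349957,  0.23371081]), 'orientation': array([ 1.79914564e+02, -9.11796464e-03, -1.59904900e+02]), 'force': array([ 0.76652599, -0.98775879,  0.3999072 ]), 'moment': array([ 0.00809379, -0.00560819, -0.01772558]), 'gripper_force': 0.0, 'opening': 0.0879118172265458}
```

View pics/top0.png

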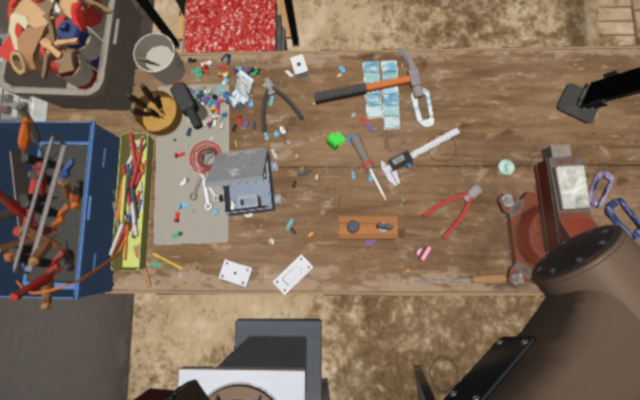

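View pics/side0.png

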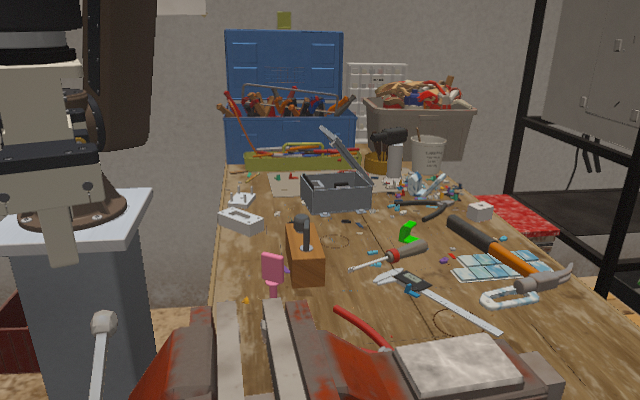

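Run:
```python
from h import *
t=np.load("top0.npz")["p"][:,:,::-1]; s=np.load("side0.npz")["p"][:,:,::-1]
a=cv2.resize(t[130:250,190:320],(780,720)[:2],interpolation=cv2.INTER_CUBIC)[:, :]
a=cv2.resize(t[140:240,205:285],(400,500),interpolation=cv2.INTER_CUBIC)
b=cv2.resize(t[205:265,330:400],(400,343),interpolation=cv2.INTER_CUBIC)
c=cv2.resize(s[115:220,290:385],(400,442),interpolation=cv2.INTER_CUBIC)
d=cv2.resize(s[205:300,250:340],(400,422),interpolation=cv2.INTER_CUBIC)
M=np.zeros((600,800,3),np.uint8)
def put(x,y,w,h,im): M[y:y+h,x:x+w]=cv2.resize(im,(w,h),interpolation=cv2.INTER_CUBIC)
put(0,0,320,400,t[140:240,205:285]); put(0,400,233,200,t[205:265,330:400])
put(330,0,380,420-120,s[120:195+20,295:395][:,:]); put(330,300,284,300,s[205:300,250:340])
cv2.imwrite("pics/crop1.png",M)
T=np.load("top0.npz"); C=cloud("top",T["d"])
for y in range(212,244,4): print(y,[(round(C[y,x,2]*1000)) for x in range(332,404,3)])
for y in range(146,218,5): print(y,[(round(C[y,x,2]*1000)) for x in range(207,280,4)])
```

```text
212 [-1, -3, -2, 2, -2, -1, 1, 1, 3, -1, 2, -1, 2, 0, -1, 4, 0, -1, 0, 1, 2, 0, 2, -1]
216 [-1, -1, 59, 56, 56, 55, 53, 58, 59, 56, 56, 55, 55, 56, 59, 59, 53, 57, 57, 1, 4, -1, -1, 1]
220 [4, 0, 55, 55, 57, 56, 57, 59, 55, 58, 57, 58, 55, 55, 60, 56, 57, 59, 54, 56, 55, 59, -1, 1]
224 [-1, -2, 57, 54, 55, 55, 82, 89, 87, 58, 57, 55, 55, 55, 55, 82, 104, 108, 103, 54, 55, 56, -1, 2]
228 [0, -2, 58, 57, 57, 82, 84, 91, 90, 81, 56, 56, 55, 55, 57, 65, 84, 94, 108, 105, 102, 56, -1, 1]
232 [-1, 0, 58, 54, 57, 58, 81, 82, 79, 54, 55, 56, 56, 56, 54, 55, 59, 59, 56, 55, 55, 56, 3, 1]
236 [0, 2, 54, 55, 60, 56, 55, 56, 57, 59, 57, 58, 56, 56, 56, 55, 51, 55, 55, 57, 55, 52, 0, 4]
240 [-1, 0, 2, -2, -1, 0, 0, 0, 2, 0, 0, 2, 0, -2, 2, 1, 2, 1, -1, -2, 2, 2, 2, 1]
146 [32, 30, 6, 5, 2, 1, 3, 3, 1, 0, -3, 1, 0, 4, 1, 1, -3, -3, -1]
151 [21, 23, 26, 38, 4, 4, -3, -2, 70, 70, 69, 77, 80, 77, 85, 76, 2, 3, 1]
156 [20, 19, 24, 82, 85, 84, 89, 90, 92, 95, 99, 100, 102, 105, 104, 52, 0, 6, -2]
161 [12, 8, 100, 104, 108, 112, 114, 116, 114, 120, 120, 122, 121, 126, 128, 62, -1, 0, -2]
166 [25, 25, 123, 126, 126, 130, 132, 138, 135, 143, 143, 144, 143, 146, 150, 63, 2, 7, -2]
171 [33, 147, 144, 146, 148, 154, 168, 168, 168, 158, 161, 162, 166, 168, 166, 62, 12, -1, 1]
176 [2, 162, 166, 168, 168, 169, 176, 173, 176, 179, 180, 184, 181, 184, 173, 9, 21, 2, 1]
181 [181, 183, 184, 185, 191, 189, 186, 184, 184, 181, 183, 182, 182, 180, 0, 5, 29, 3, 2]
186 [181, 181, 182, 180, 60, 23, 4, 5, 4, 2, 2, 7, 4, 4, 5, -1, 40, 1, 1]
191 [8, 20, 5, 5, 62, 28, 1, 5, 3, 4, 3, 3, 1, 4, 3, 4, 42, -2, 1]
196 [12, 0, 23, 38, 60, 33, 3, 0, 1, 52, 55, 59, 58, 4, 0, 4, 53, 2, 3]
201 [12, 0, 21, 19, 33, 36, 16, 5, 57, 6, 5, 0, 59, 30, 4, 5, 60, 4, 0]
206 [4, 10, 5, 6, 2, 38, 4, 3, 60, 55, 56, 57, 54, 38, 72, 61, 62, -2, 1]
211 [7, 4, 7, 5, 3, 42, 68, 64, 61, 60, 63, 52, 45, 35, 29, 18, 7, 2, 0]
216 [3, 2, 7, 5, 0, 3, 4, 5, 0, 1, 6, 6, -1, 0, 2, 3, 0, 3, 1]
```

View pics/crop1.png

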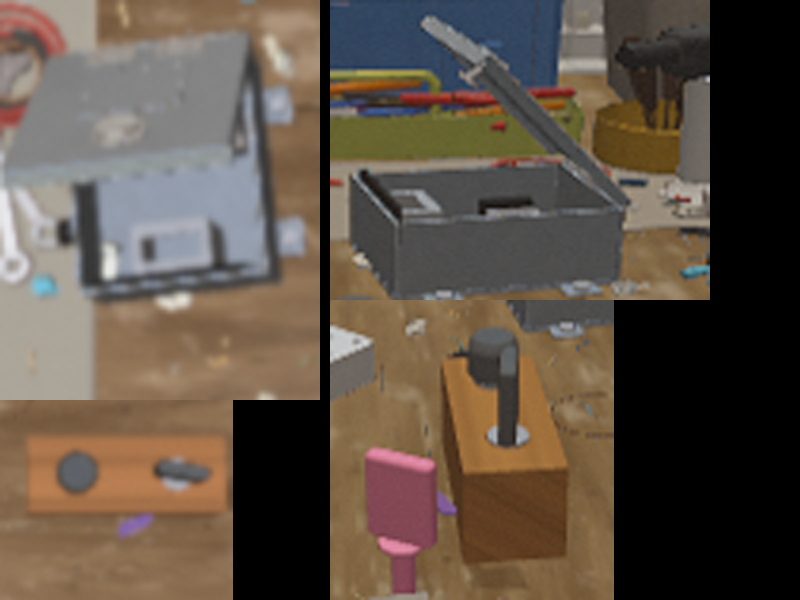

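Run:
```python
from h import *
T=np.load("top0.npz"); C=cloud("top",T["d"]); v,u=np.mgrid[0:400,0:640]
def box(pts,name):
    r=cv2.minAreaRect((pts[:,:2]*1000).astype(np.float32)); print(name,len(pts),np.round(r[0],1),np.round(r[1],1),round(r[2],2), 'med z',np.median(pts[:,2]).round(4))
def sel(m): return C[m]
reg=(u>325)&(u<405)&(v>205)&(v<250)
# stand by colour top
hsv=cv2.cvtColor(T["p"],cv2.COLOR_RGB2HSV)
m=reg&(C[...,2]>.045)&(C[...,2]<.066)
mm=cv2.morphologyEx((reg&(C[...,2]>.04)).astype(np.uint8),cv2.MORPH_OPEN,np.ones((3,3)))
cs=max(cv2.findContours(mm,0,2)[0],key=cv2.contourArea)[:,0]
P=plane("top",cs,.056); box(P,"stand contour@56")
print(K("top")[0].round(2).tolist())
# slot key
k=reg&(u>368)&(C[...,2]>.09); pts=sel(k); box(pts,"wing")
d=pts[:,:2]-pts[:,:2].mean(0); w,V=np.linalg.eigh(d.T@d); print("wing dir",np.degrees(np.arctan2(*V[::-1,1])),pts.mean(0))
ks=k&(C[...,2]>.1); 
Pw=plane("top",np.c_[u[ks],v[ks]],.105); box(Pw,"wingtop@105")
k2=reg&(u<368)&(C[...,2]>.078); Pq=plane("top",np.c_[u[k2],v[k2]],.085); box(Pq,"sq@85")
# hatch plane
h=(u>200)&(u<275)&(v>145)&(v<190)&(C[...,2]>.085)&(C[...,2]<.3)
pts=sel(h)
for it in range(4):
    A=np.c_[pts[:,:2],np.ones(len(pts))]; c=np.linalg.lstsq(A,pts[:,2],rcond=None)[0]; r=pts[:,2]-A@c; pts=pts[abs(r)<.006]
n=np.array([c[0],c[1],-1]);n/=np.linalg.norm(n); print("hatch n",n,"dip",np.degrees(np.arccos(abs(n[2]))),"yaw(dir of horiz normal)",np.degrees(np.arctan2(c[1],c[0])),len(pts),r.std())
az=np.arctan2(-c[1],-c[0]); e=np.array([np.cos(az),np.sin(az)]);f=np.array([-e[1],e[0]])
# e: uphill reversed -> +x box
print("c",c); hin=(.064-c[2])/ (np.hypot(c[0],c[1])); print("hinge x' for z=.064:", -hin)
q=np.c_[pts[:,:2]@e,pts[:,:2]@f,pts[:,2]]
for lo in np.arange(.09,.2,.015):
    s=q[(q[:,2]>lo)&(q[:,2]<lo+.015)]; 
    if len(s)>20: print(lo.round(3),len(s),np.percentile(s[:,1],[1,99]).round(4))
print("max z",np.percentile(pts[:,2],[95,99,100]))
# box walls
b=(u>215)&(u<285)&(v>180)&(v<222)&(C[...,2]>.045)&(C[...,2]<.075); box(sel(b),"walls"); qb=sel(b)[:,:2]; print("e extents",np.percentile(qb@e,[.5,2,98]),np.percentile(qb@f,[.5,2,98,99.5]), "e",e)
```

```text
stand contour@56 8 [ 500.7 -316.4] [145.3  56.6] 89.91 med z 0.056
[[386.9, 0.0, 321.35], [0.0, 386.9, 200.03], [0.0, 0.0, 1.0]]
wing 83 [ 475.9 -298.7] [ 24.2 148.2] 24.53 med z 0.1048
wing dir 118.61846474804186 [ 0.49164649 -0.33701257  0.22397342]
wingtop@105 76 [ 489.7 -342.1] [106.7  59.7] 17.11 med z 0.105
sq@85 131 [ 489.4 -270. ] [65.9 66.1] 39.07 med z 0.085
hatch n [-0.75798465 -0.0882352  -0.6462769 ] dip 49.73851961088847 yaw(dir of horiz normal) -173.3602177622664 1397 0.00149887297878669
c [-1.17284813 -0.13652847  0.8836644 ]
hinge x' for z=.064: 0.6941791214228975
0.09 163 [-0.1465 -0.0197]
0.105 177 [-0.1453 -0.0195]
0.12 187 [-0.1466 -0.0197]
0.135 205 [-0.1468 -0.019 ]
0.15 167 [-0.1452 -0.0198]
0.165 224 [-0.1467 -0.0194]
0.18 216 [-0.1459 -0.02  ]
max z [0.18619271 0.18771385 0.18941044]
walls 481 [577.  -15.5] [ 72.5 121.1] 6.58 med z 0.0586
e extents [0.53513991 0.53530492 0.6029742 ] [-0.14259178 -0.14236461 -0.02290112 -0.02232621] e [0.99329272 0.11562685]
```

```bash
cat >> h.py <<'E'
def plan(x,y,z,yaw):
    from scipy.spatial.transform import Rotation as R
    o=ctrl.get_obs(); r=R.from_euler('xyz',o["orientation"],degrees=True); t=R.from_euler('xyz',[180,0,yaw],degrees=True)
    d=r.inv().apply(np.array([x,y,z])-o["tool_pos"])*100; rv=(r.inv()*t).as_rotvec()
    print("t",round(o["clock"],2),"pos",o["tool_pos"].round(4),"rpy",o["orientation"].round(2),"F",o["force"].round(2),"op",round(o["opening"],4),"q",o["joint_pos"].round(1))
    print("shift cm (tool axes)",d.round(2),"rotvec",rv.round(4))
E
python3 - <<'E'
from h import *
T=np.load("top0.npz"); C=cloud("top",T["d"]); v,u=np.mgrid[0:400,0:640]; ok=T["d"]>0
def pca(p,n):
    c=p[:,:2].mean(0); d=p[:,:2]-c; w,V=np.linalg.eigh(d.T@d); a=V[:,1]; e=d@V
    print(n,len(p),"mid",(c+V@((e.max(0)+e.min(0))/2)).round(4),"mean",c.round(4),"dir",np.degrees(np.arctan2(a[1],a[0])).round(1),"ext",np.ptp(e,0).round(4))
reg=ok&(u>368)&(u<405)&(v>212)&(v<242)
for lo in (.085,.096,.1): 
    m=reg&(C[...,2]>lo)&(C[...,2]<.115); pca(plane("top",np.c_[u[m],v[m]],.105),f"wing {lo}")
q=ok&(u>335)&(u<366)&(v>212)&(v<242)&(C[...,2]>.078)&(C[...,2]<.11); pca(C[q],"sq cloud")
# side
S=np.load("side0.npz"); D=cloud("side",S["d"]); ok=S["d"]>0
m=ok&(u>280)&(u<330)&(v>200)&(v<275)&(D[...,2]>.062)&(D[...,2]<.115)&(D[...,1]<-.32)
pca(D[m],"wing side cloud"); print(D[m].max(0),D[m].min(0))
m=ok&(u>280)&(u<330)&(v>200)&(v<275)&(D[...,2]>.062)&(D[...,2]<.115)&(D[...,1]>-.31)
pca(D[m],"sq side cloud")
m=ok&(u>275)&(u<335)&(v>210)&(v<290)&(D[...,2]>.05)&(D[...,2]<.061)&(D[...,1]<-.22)&(D[...,1]>-.42); pca(D[m],"stand top side cloud")
# box walls, side
e=np.array([.9933,.1156]);f=np.array([-.1156,.9933])
m=ok&(u>290)&(u<380)&(v>165)&(v<220)&(D[...,2]>.02)&(D[...,2]<.058)
q=D[m][:,:2]; print("box side e",np.percentile(q@e,[1,5,95,99]).round(4),"f",np.percentile(q@f,[1,5,50]).round(4))
# lock head on open hatch from top
n=np.array([.75798,.08823,.64628]); c=np.array([-1.17284813,-.13652847,.8836644])
hh=(C-np.array([0,0,c[2]]))@n
m=(T["d"]>0)&(u>215)&(u<260)&(v>160)&(v<185)&(hh>.003)&(hh<.012); p=C[m]; print("lock head",m.sum(),p.mean(0).round(4),"h",np.median(hh[m]).round(4),"e,f",(p[:,:2]@e).mean().round(4),(p[:,:2]@f).mean().round(4))
p=p-np.outer(hh[m],n); print("along hatch from line z=64:",((p[:,2]-.064)/np.sin(np.radians(49.74))).min(),((p[:,2]-.064)/np.sin(np.radians(49.74))).max())
plan(.6,-.05,.3,-83.4)
E
```

```text
wing 0.085 76 mid [ 0.5001 -0.3518] mean [ 0.5001 -0.352 ] dir 81.1 ext [0.0117 0.0353]
wing 0.096 67 mid [ 0.5005 -0.3529] mean [ 0.5005 -0.3528] dir 80.0 ext [0.0103 0.0334]
wing 0.1 65 mid [ 0.5007 -0.3529] mean [ 0.5007 -0.3529] dir 79.8 ext [0.01   0.0334]
sq cloud 126 mid [ 0.5008 -0.2794] mean [ 0.5007 -0.2792] dir 74.8 ext [0.0284 0.0295]
wing side cloud 255 mid [ 0.4796 -0.4017] mean [ 0.4902 -0.3869] dir 63.2 ext [0.0177 0.1353]
[ 0.50898616 -0.33880107  0.10575569] [ 0.45136498 -0.46321968  0.06232373]
sq side cloud 184 mid [ 0.5012 -0.2835] mean [ 0.4987 -0.2891] dir -146.1 ext [0.025  0.0289]
stand top side cloud 990 mid [ 0.5023 -0.3194] mean [ 0.5007 -0.3387] dir 92.6 ext [0.0622 0.1516]
box side e [0.5357 0.5363 0.684  0.792 ] f [-0.1469 -0.1454 -0.1221]
lock head 53 [ 0.6187 -0.0101  0.1688] h 0.0062 e,f 0.6134 -0.0816
along hatch from line z=64: 0.11917627626905797 0.14304650152211665
t 0.1 pos [ 0.2318 -0.6335  0.2337] rpy [ 1.7991e+02 -1.0000e-02 -1.5990e+02] F [ 0.77 -0.99  0.4 ] op 0.0879 q [-53.4  20.6   0.6  -0.  -70.1 -16.5]
shift cm (tool axes) [-54.63  42.16  -6.57] rotvec [ 1.4000e-03  9.0000e-04 -1.3353e+00]
```

```bash
cat >> h.py <<'E'
def rows(x,y,z,yaw,n,c=None,op=0):
    "n equal rows from the measured (or given commanded) pose"
    from scipy.spatial.transform import Rotation as R
    o=ctrl.get_obs(); p=o["tool_pos"]; a=o["orientation"][2]
    if c: p=np.array(c[:3]);a=c[3]
    dy=(yaw-a+180)%360-180; s=(np.array([x,y,z])-p)*100/n
    for i in range(n):
        w=R.from_euler('xyz',[180,0,a+dy*i/n],degrees=True); print([op]+(w.inv().apply(s)).round(2).tolist()+[0,0,round(-np.radians(dy)/n,4)])
E
python3 - <<'E'
from h import *
rows(.625,-.049,.245,-83.4,16,[.232,-.634,.235,-159.9])
E
```

```text
[0, -3.56, 2.59, -0.06, 0, 0, np.float64(-0.0834)]
[0, -3.77, 2.28, -0.06, 0, 0, np.float64(-0.0834)]
[0, -3.94, 1.96, -0.06, 0, 0, np.float64(-0.0834)]
[0, -4.09, 1.63, -0.06, 0, 0, np.float64(-0.0834)]
[0, -4.21, 1.28, -0.06, 0, 0, np.float64(-0.0834)]
[0, -4.31, 0.92, -0.06, 0, 0, np.float64(-0.0834)]
[0, -4.37, 0.56, -0.06, 0, 0, np.float64(-0.0834)]
[0, -4.4, 0.2, -0.06, 0, 0, np.float64(-0.0834)]
[0, -4.4, -0.17, -0.06, 0, 0, np.float64(-0.0834)]
[0, -4.37, -0.54, -0.06, 0, 0, np.float64(-0.0834)]
[0, -4.31, -0.9, -0.06, 0, 0, np.float64(-0.0834)]
[0, -4.22, -1.26, -0.06, 0, 0, np.float64(-0.0834)]
[0, -4.1, -1.6, -0.06, 0, 0, np.float64(-0.0834)]
[0, -3.95, -1.94, -0.06, 0, 0, np.float64(-0.0834)]
[0, -3.78, -2.26, -0.06, 0, 0, np.float64(-0.0834)]
[0, -3.58, -2.57, -0.06, 0, 0, np.float64(-0.0834)]
```

Emit:
move_arm(moves=[0, -3.56, 2.59, -0.06, 0, 0, -0.0834, 0, -3.77, 2.28, -0.06, 0, 0, -0.0834, 0, -3.94, 1.96, -0.06, 0, 0, -0.0834, 0, -4.09, 1.63, -0.06, 0, 0, -0.0834, 0, -4.21, 1.28, -0.06, 0, 0, -0.0834, 0, -4.31, 0.92, -0.06, 0, 0, -0.0834, 0, -4.37, 0.56, -0.06, 0, 0, -0.0834, 0, -4.4, 0.2, -0.06, 0, 0, -0.0834])

```text
clock: 0.9
tool_pos: [0.4289, -0.3397, 0.2392]
orientation: [180.0, 0.0, -121.5]
force: [0.5, -0.2, -1.3]
opening: 0.0293
gripper_force: 0.0
```

Emit:
move_arm(moves=[0, -4.4, -0.17, -0.06, 0, 0, -0.0834, 0, -4.37, -0.54, -0.06, 0, 0, -0.0834, 0, -4.31, -0.9, -0.06, 0, 0, -0.0834, 0, -4.22, -1.26, -0.06, 0, 0, -0.0834, 0, -4.1, -1.6, -0.06, 0, 0, -0.0834, 0, -3.95, -1.94, -0.06, 0, 0, -0.0834, 0, -3.78, -2.26, -0.06, 0, 0, -0.0834, 0, -3.58, -2.57, -0.06, 0, 0, -0.0834])

```text
clock: 1.7
tool_pos: [0.6255, -0.0473, 0.2439]
orientation: [180.0, 0.0, -83.2]
force: [1.4, -0.4, 0.7]
opening: 0.0007
gripper_force: 0.0
```

Emit:
move_arm(moves=[0, 0, 0, 0, 0, 0, 0, 0, 0, 0, 0, 0, 0, 0, 0, 0, 0, 0, 0, 0, 0])

```text
clock: 2.0
tool_pos: [0.6243, -0.0495, 0.2438]
orientation: [179.9, -0.0, -83.5]
force: [-0.3, 0.0, -0.6]
opening: 0.0007
gripper_force: 0.0
```

Run:
```python
from h import *
plan(.625,-.049,.245,-83.4)
# closing arc: tool-frame path (yaw -83.36 => tool y = +/-e)
H=.6877
prev=None
for th in np.radians([50,45,40,35,30,25,20,15,12,9,6,4.5,3.5,2.7]):
    e=H-.150*np.cos(th)+.004*np.sin(th)+.021; z=.064+.150*np.sin(th)+.004*np.cos(th)+.008
    print(np.degrees(th).round(1),"e",e.round(4),"tcp z",z.round(4), "" if prev is None else ((e-prev[0])*100).round(2), "" if prev is None else ((prev[1]-z)*100).round(2)); prev=(e,z)
```

```text
t 2.0 pos [ 0.6243 -0.0495  0.2438] rpy [179.94  -0.   -83.49] F [-0.26  0.03 -0.62] op 0.0007 q [ 13.3  15.7  -5.   -0.  -69.3  -6.8]
shift cm (tool axes) [-0.05 -0.07 -0.12] rotvec [ 0.001  -0.0001 -0.0016]
50.0 e 0.6153 tcp z 0.1895  
45.0 e 0.6055 tcp z 0.1809 -0.99 0.86
40.0 e 0.5964 tcp z 0.1715 -0.91 0.94
35.0 e 0.5881 tcp z 0.1613 -0.82 1.02
30.0 e 0.5808 tcp z 0.1505 -0.73 1.08
25.0 e 0.5744 tcp z 0.139 -0.64 1.14
20.0 e 0.5691 tcp z 0.1271 -0.53 1.2
15.0 e 0.5648 tcp z 0.1147 -0.43 1.24
12.0 e 0.5628 tcp z 0.1071 -0.2 0.76
9.0 e 0.5612 tcp z 0.0994 -0.16 0.77
6.0 e 0.5599 tcp z 0.0917 -0.12 0.78
4.5 e 0.5595 tcp z 0.0878 -0.05 0.39
3.5 e 0.5592 tcp z 0.0851 -0.03 0.26
2.7 e 0.5591 tcp z 0.0831 -0.02 0.21
```

Emit:
move_arm(moves=[0, 0, 0, 2.5, 0, 0, 0, 0, 0, 0, 2, 0, 0, 0, 0, 0, 0.2, 0.6, 0, 0, 0, 0, 0, 0.5, 0.45, 0, 0, 0, 0, 0, 0.5, 0.45, 0, 0, 0, 0, 0, 0.45, 0.47, 0, 0, 0, 0, 0, 0.45, 0.47, 0, 0, 0, 0, 0, 0.4, 0.5, 0, 0, 0])

```text
clock: 2.8
tool_pos: [0.5998, -0.052, 0.1699]
orientation: [-180.0, 0.0, -83.4]
force: [0.5, 0.2, 0.5]
opening: 0.0005
gripper_force: 0.1
```

Emit:
move_arm(moves=[0, 0, 0.4, 0.5, 0, 0, 0, 0, 0, 0.37, 0.54, 0, 0, 0, 0, 0, 0.36, 0.54, 0, 0, 0, 0, 0, 0.32, 0.57, 0, 0, 0, 0, 0, 0.32, 0.57, 0, 0, 0, 0, 0, 0.27, 0.6, 0, 0, 0, 0, 0, 0.26, 0.6, 0, 0, 0, 0, 0, 0.2, 0.62, 0, 0, 0])

```text
clock: 3.6
tool_pos: [0.5751, -0.0548, 0.1239]
orientation: [-180.0, 0.0, -83.4]
force: [-0.2, 0.9, -0.3]
opening: 0.0005
gripper_force: 0.0
```

Emit:
move_arm(moves=[0, 0, 0.2, 0.62, 0, 0, 0, 0, 0, 0.15, 0.62, 0, 0, 0, 0, 0, 0.12, 0.6, 0, 0, 0, 0, 0, 0.1, 0.5, 0, 0, 0, 0, 0, 0.05, 0.4, 0, 0, 0, 0, 0, 0.05, 0.4, 0, 0, 0, 0, 0, 0, 0.3, 0, 0, 0])

```text
clock: 4.3
tool_pos: [0.5686, -0.0556, 0.0897]
orientation: [180.0, -0.0, -83.4]
force: [-0.0, -0.0, 0.1]
opening: 0.0004
gripper_force: 0.0
```

Run:
```python
from h import *
p,d=vision.snapshot("side"); cv2.imwrite("pics/s1.png",cv2.resize(p[90:240,230:430,::-1],(800,600),interpolation=cv2.INTER_CUBIC))
plan(.56,-.05,.085,-83.4)
```

```text
t 4.35 pos [ 0.5684 -0.0556  0.0892] rpy [179.96   0.   -83.45] F [ 0.25 -0.29 -0.29] op -0.0 q [ 14.   18.7 -23.2  -0.  -48.2  -7.5]
shift cm (tool axes) [-0.65  0.77  0.42] rotvec [ 0.0007  0.0001 -0.0009]
```

View pics/s1.png

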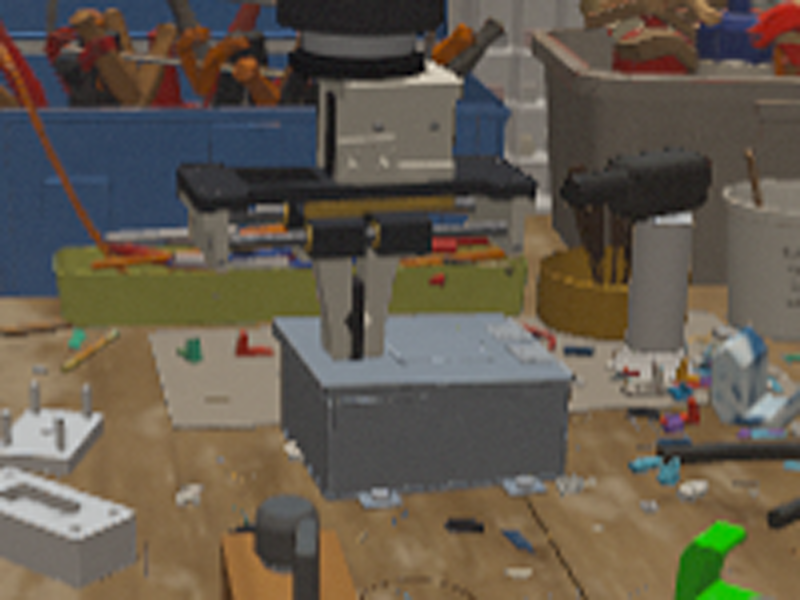

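Emit:
move_arm(moves=[0, 0, 0, 0.15, 0, 0, 0, 0, 0, 0, 0.15, 0, 0, 0, 0, 0, 0, 0, 0, 0, 0])

```text
clock: 4.65
tool_pos: [0.5686, -0.0556, 0.0869]
orientation: [180.0, 0.0, -83.4]
force: [0.3, 0.2, -0.7]
opening: 0.0006
gripper_force: 0.0
```

Emit:
move_arm(moves=[0, 0, 0, 0.15, 0, 0, 0, 0, 0, 0, 0.1, 0, 0, 0, 0, 0, 0, 0, 0, 0, 0])

```text
clock: 4.95
tool_pos: [0.5685, -0.0556, 0.0843]
orientation: [180.0, 0.0, -83.4]
force: [0.2, 0.1, 0.4]
opening: 0.0003
gripper_force: 0.0
```

Emit:
move_arm(moves=[0, 0, 0, 0.12, 0, 0, 0, 0, 0, 0, 0, 0, 0, 0])

```text
clock: 5.15
tool_pos: [0.5685, -0.0556, 0.0831]
orientation: [180.0, 0.0, -83.4]
force: [0.0, 0.3, 0.7]
opening: 0.0008
gripper_force: 0.0
```

Emit:
move_arm(moves=[0, 0, 0, 0.1, 0, 0, 0, 0, 0, 0, 0, 0, 0, 0])

```text
clock: 5.35
tool_pos: [0.5686, -0.0556, 0.0824]
orientation: [-180.0, -0.0, -83.4]
force: [-0.7, 0.1, 1.9]
opening: 0.0006
gripper_force: 0.8
```

Emit:
move_arm(moves=[0, 0, 0, 0.1, 0, 0, 0, 0, 0, 0, 0, 0, 0, 0])

```text
clock: 5.55
tool_pos: [0.5686, -0.0556, 0.0814]
orientation: [-180.0, -0.0, -83.4]
force: [-1.2, -0.4, 3.2]
opening: 0.0
gripper_force: 1.7
```

Emit:
move_arm(moves=[0, 0, 0, 0.1, 0, 0, 0, 0, 0, 0, 0, 0, 0, 0])

```text
clock: 5.75
tool_pos: [0.5685, -0.0556, 0.0804]
orientation: [180.0, -0.0, -83.4]
force: [-2.9, 0.2, 4.4]
opening: 0.0004
gripper_force: 2.2
```

Run:
```python
from h import *
rows(.5006,-.3533,.22,-100,8,[.5685,-.0556,.19,-83.4],8)
```

```text
[8, 3.6, 1.27, -0.37, 0, 0, np.float64(0.0362)]
[8, 3.64, 1.14, -0.37, 0, 0, np.float64(0.0362)]
[8, 3.68, 1.01, -0.37, 0, 0, np.float64(0.0362)]
[8, 3.72, 0.87, -0.37, 0, 0, np.float64(0.0362)]
[8, 3.74, 0.74, -0.37, 0, 0, np.float64(0.0362)]
[8, 3.77, 0.6, -0.37, 0, 0, np.float64(0.0362)]
[8, 3.79, 0.47, -0.37, 0, 0, np.float64(0.0362)]
[8, 3.8, 0.33, -0.37, 0, 0, np.float64(0.0362)]
```

Emit:
move_arm(moves=[0, 0, 0, -2, 0, 0, 0, 4, 0, 0, -4.5, 0, 0, 0, 4, 0, 0, -4.5, 0, 0, 0])

```text
clock: 6.05
tool_pos: [0.568, -0.0557, 0.1905]
orientation: [179.9, -0.0, -83.4]
force: [1.3, 0.9, 0.4]
opening: 0.0112
gripper_force: 0.0
```

Emit:
move_arm(moves=[5, 3.6, 1.27, -0.37, 0, 0, 0.0362, 5, 3.64, 1.14, -0.37, 0, 0, 0.0362, 5, 3.68, 1.01, -0.37, 0, 0, 0.0362, 5, 3.72, 0.87, -0.37, 0, 0, 0.0362, 5, 3.74, 0.74, -0.37, 0, 0, 0.0362, 5, 3.77, 0.6, -0.37, 0, 0, 0.0362, 5, 3.79, 0.47, -0.37, 0, 0, 0.0362, 5, 3.8, 0.33, -0.37, 0, 0, 0.0362])

```text
clock: 6.85
tool_pos: [0.5, -0.3547, 0.2197]
orientation: [-180.0, 0.0, -100.1]
force: [1.3, -0.2, 1.0]
opening: 0.05
gripper_force: 0.0
```

Emit:
move_arm(moves=[5, 0, 0, 0, 0, 0, 0, 5, 0, 0, 0, 0, 0, 0])

```text
clock: 7.05
tool_pos: [0.4999, -0.3539, 0.2192]
orientation: [180.0, 0.0, -100.2]
force: [-0.3, 0.0, -0.7]
opening: 0.0501
gripper_force: 0.0
```

Run:
```python
from h import *
plan(.5006,-.3533,.074,-100)
t,d=vision.snapshot("top"); np.savez("top1.npz",p=t,d=d); s,ds=vision.snapshot("side"); np.savez("side1.npz",p=s,d=ds)
M=np.zeros((600,800,3),np.uint8)
M[:480,:400]=cv2.resize(t[172:220,225:265,::-1],(400,480),interpolation=cv2.INTER_CUBIC)
M[:300,400:]=cv2.resize(s[160:205,280:400,::-1],(400,150),interpolation=cv2.INTER_CUBIC).repeat(2,0)
M[300:,400:]=cv2.resize(s[170:270,250:383,::-1],(400,300),interpolation=cv2.INTER_CUBIC)
cv2.imwrite("pics/c2.png",M)
c=proj("top",[[.566,-.018,.0806]]),proj("side",[[.566,-.018,.0806]]); print(c)
C=cloud("top",d); e=np.array([.9933,.1156]);f=np.array([-.1156,.9933])
v,u=np.mgrid[0:400,0:640]; m=(d>0)&(u>215)&(u<285)&(v>170)&(v<225)&(C[...,2]>.055)&(C[...,2]<.1)
P=C[m]; E,F=P[:,:2]@e,P[:,:2]@f
A=np.c_[E-.6877,F+.0825,np.ones(len(E))]; k=abs(np.hypot(E-.56,F+.0825))>.02; k&=E<.67; k&=E>.537;k&=abs(F+.0825)<.06
for _ in range(4):
    c=np.linalg.lstsq(A[k],P[k,2],rcond=None)[0]; k=k&(abs(P[:,2]-A@c)<.005)
print("hatch fit slope,tilt,z@hinge",c.round(4),k.sum(), "edge e",np.percentile(E,[.5,1]).round(4),"F",np.percentile(F,[1,99]).round(4))
r=P[:,2]-A@c; h=(r>.0035)&(r<.012)&(np.hypot(E-.56,F+.0825)<.02); print("head",h.sum(),E[h].mean().round(4),F[h].mean().round(4),np.ptp(E[h]),np.ptp(F[h]),np.median(P[h,2]).round(4))
```

```text
t 7.05 pos [ 0.4999 -0.3539  0.2192] rpy [ 1.7997e+02  2.0000e-02 -1.0015e+02] F [-0.34  0.01 -0.75] op 0.0501 q [-17.1  15.3  -8.8  -0.  -65.9   6.9]
shift cm (tool axes) [-0.07 -0.06 14.52] rotvec [ 0.0005  0.0004 -0.0026]
(array([[245.65285875, 200.12977006]]), array([[315.02638508, 173.40750291]]))Traceback (most recent call last):
  File "<stdin>", line 16, in <module>
    return _quantile_unchecked(
        a, q, axis, out, overwrite_input, method, keepdims, weights)
    return _ureduce(a,
                    func=_quantile_ureduce_func,
    ...<5 lines>...
                    overwrite_input=overwrite_input,
                    method=method)
    r = func(a, **kwargs)
    result = _quantile(arr,
                       quantiles=q,
    ...<2 lines>...
                       out=out,
                       weights=wgt)
    slices_having_nans = np.isnan(arr[-1, ...])
                                  ~~~^^^^^^^^^
IndexError: index -1 is out of bounds for axis 0 with size 0
```

View pics/c2.png

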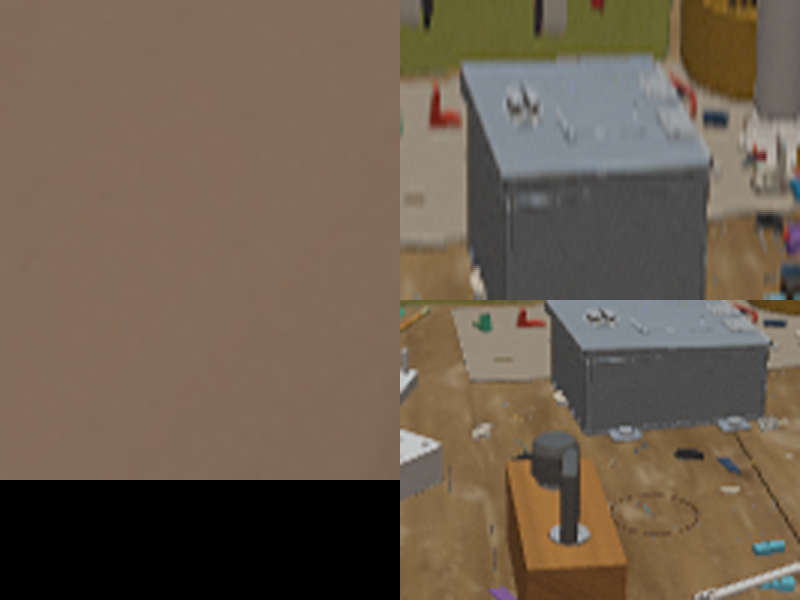

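Emit:
move_arm(moves=[5, -0.07, -0.06, 4.5, 0, 0, 0, 5, 0, 0, 4.5, 0, 0, 0, 5, 0, 0, 3, 0, 0, 0, 5, 0, 0, 1.5, 0, 0, 0, 5, 0, 0, 1, 0, 0, 0, 5, 0, 0, 0, 0, 0, 0])

```text
clock: 7.75
tool_pos: [0.5009, -0.3515, 0.0737]
orientation: [179.9, 0.0, -100.0]
force: [0.1, 1.0, -0.2]
opening: 0.0502
gripper_force: 0.0
```

Emit:
move_arm(moves=[3, 0, 0, 0, 0, 0, 0, 2, 0, 0, 0, 0, 0, 0, 1.4, 0, 0, 0, 0, 0, 0, 0.8, 0, 0, 0, 0, 0, 0, 0.5, 0, 0, 0, 0, 0, 0, 0.5, 0, 0, 0, 0, 0, 0])

```text
clock: 8.35
tool_pos: [0.5015, -0.3528, 0.0753]
orientation: [-179.9, -0.0, -100.0]
force: [0.2, 0.5, 1.9]
opening: 0.0099
gripper_force: 30.0
```

Emit:
move_arm(moves=[0.5, 0, 0, -0.5, 0, 0, 0, 0.5, 0, 0, -1.5, 0, 0, 0, 0.5, 0, 0, -3, 0, 0, 0, 0.5, 0, 0, -4, 0, 0, 0, 0.5, 0, 0, -4, 0, 0, 0, 0.5, 0, 0, 0, 0, 0, 0])

```text
clock: 8.95
tool_pos: [0.5037, -0.3541, 0.2116]
orientation: [-179.5, -0.2, -100.0]
force: [-0.1, 0.9, -1.0]
opening: 0.0097
gripper_force: 30.0
```

Run:
```python
from h import *
plan(.5006,-.3533,.2,-100)
print(np.array(ctrl.get_obs()["moment"]).round(3))
rows(.30,-.55,.2,-100,6,None,.5)
```

```text
t 8.95 pos [ 0.5037 -0.3541  0.2116] rpy [-1.7946e+02 -1.7000e-01 -9.9990e+01] F [-0.14  0.85 -0.96] op 0.0097 q [-16.9  15.6  -9.6   0.1 -64.3   6.9]
shift cm (tool axes) [-0.03  0.34  1.15] rotvec [-0.0094 -0.003   0.0002]
[-0.01  -0.025  0.002]
[0.5, 3.8, 2.78, 0.19, 0, 0, np.float64(0.0)]
[0.5, 3.8, 2.78, 0.19, 0, 0, np.float64(0.0)]
[0.5, 3.8, 2.78, 0.19, 0, 0, np.float64(0.0)]
[0.5, 3.8, 2.78, 0.19, 0, 0, np.float64(0.0)]
[0.5, 3.8, 2.78, 0.19, 0, 0, np.float64(0.0)]
[0.5, 3.8, 2.78, 0.19, 0, 0, np.float64(0.0)]
```

Emit:
move_arm(moves=[0.5, 3.8, 2.78, 0.1, 0, 0, 0, 0.5, 3.8, 2.78, 0.1, 0, 0, 0, 0.5, 3.8, 2.78, 0.1, 0, 0, 0, 0.5, 3.8, 2.78, 0.1, 0, 0, 0, 0.5, 3.8, 2.78, 0.1, 0, 0, 0, 0.5, 3.8, 2.78, 0.1, 0, 0, 0, 0.5, 0, 0, 0, 0, 0, 0, 0.5, 0, 0, 0, 0, 0, 0])

```text
clock: 9.75
tool_pos: [0.2956, -0.5485, 0.1982]
orientation: [180.0, 0.1, -100.2]
force: [1.0, 1.4, -1.5]
opening: 0.0097
gripper_force: 30.0
```

```bash
cat > lk.py <<'E'
from h import *
plan(.30,-.55,.2,-100)
t,d=vision.snapshot("top"); np.savez("top1.npz",p=t,d=d); s,ds=vision.snapshot("side"); np.savez("side1.npz",p=s,d=ds)
M=np.zeros((600,800,3),np.uint8)
M[:480,:400]=cv2.resize(t[172:220,225:265,::-1],(400,480),interpolation=cv2.INTER_CUBIC)
M[:,400:]=cv2.resize(s[155:200,295:325,::-1],(400,600),interpolation=cv2.INTER_CUBIC)
cv2.imwrite("pics/c3.png",M)
C=cloud("top",d); e=np.array([.9933,.1156]);f=np.array([-.1156,.9933])
v,u=np.mgrid[0:400,0:640]; m=(d>0)&(u>215)&(u<285)&(v>170)&(v<225)&(C[...,2]>.055)&(C[...,2]<.1)
P=C[m]; E,F=P[:,:2]@e,P[:,:2]@f
A=np.c_[E-.6877,F+.0825,np.ones(len(E))]; k=abs(np.hypot(E-.56,F+.0825))>.02; k&=E<.67; k&=E>.537;k&=abs(F+.0825)<.06
for _ in range(4):
    c=np.linalg.lstsq(A[k],P[k,2],rcond=None)[0]; k=k&(abs(P[:,2]-A@c)<.005)
print("hatch fit slope,tilt,z@hinge",c.round(4),k.sum(), "edge e",np.percentile(E,[.5,1]).round(4),"F",np.percentile(F,[1,99]).round(4))
r=P[:,2]-A@c; h=(r>.0035)&(r<.012)&(np.hypot(E-.56,F+.0825)<.02); print("head",h.sum(),E[h].mean().round(4),F[h].mean().round(4),np.ptp(E[h]),np.ptp(F[h]),np.median(P[h,2]).round(4))
E
python3 lk.py
```

```text
t 9.75 pos [ 0.2956 -0.5485  0.1982] rpy [ 1.7995e+02  5.0000e-02 -1.0020e+02] F [ 1.02  1.43 -1.54] op 0.0097 q [-43.8  17.2  -9.1  -0.  -63.8  33.6]
shift cm (tool axes) [ 0.07 -0.45 -0.18] rotvec [ 0.0008  0.0009 -0.0036]
hatch fit slope,tilt,z@hinge [-0.0379 -0.0007  0.0693] 1682 edge e [0.5304 0.5307] F [-0.1464 -0.0193]
head 70 0.5623 -0.081 0.02664760930600507 0.025093131847447492 0.0799
```

View pics/c3.png

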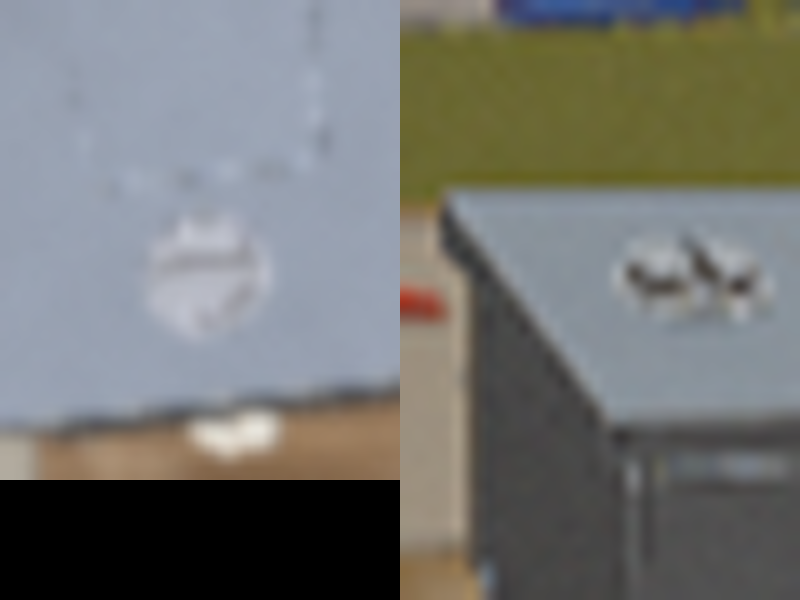

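Run:
```python
from h import *
e=np.array([.9933,.1156]);f=np.array([-.1156,.9933])
t=np.load("top1.npz")["p"]; s=np.load("side1.npz")["p"]
g=t.mean(2); print("top gray cols 240..252, rows 193..206"); print(g[193:207,240:253].astype(int))
for col in range(242,251):
    seg=g[194:203,col]; w=np.clip(np.median(seg)-8-seg,0,None); 
    if w.sum()>3:
        vv=(w*np.arange(194,203)).sum()/w.sum(); P=plane("top",[[col,vv]],.0795)[0]; print(col,vv.round(2),"e",(P[:2]@e).round(4),"f",(P[:2]@f).round(4))
gs=s.mean(2); print("side rows 170..180, cols 309..324"); print(gs[170:181,309:325].astype(int))
for F in(-.093,-.081,-.069):
  for E in(.558,.562,.566): print("proj",E,F,proj("side",[np.r_[E*e+F*f,.0795]]).round(2),proj("top",[np.r_[E*e+F*f,.0795]]).round(2))
```

```text
top gray cols 240..252, rows 193..206
[[164 161 161 170 164 161 166 174 172 167 163 163 163]
 [164 159 164 187 178 172 178 185 177 169 161 162 164]
 [167 167 175 197 192 188 191 192 183 168 167 166 164]
 [176 181 184 189 189 189 190 190 180 162 172 172 166]
 [177 180 172 167 167 168 168 169 162 155 168 177 167]
 [170 165 162 158 161 162 162 164 162 162 169 183 171]
 [172 170 173 175 179 181 181 181 180 177 178 190 172]
 [176 182 185 186 187 187 186 185 178 167 173 183 171]
 [183 187 187 189 189 189 188 180 166 157 168 174 165]
 [184 187 189 193 188 186 187 170 161 165 172 167 162]
 [175 182 189 195 184 174 176 169 166 171 170 164 162]
 [167 173 182 189 182 168 169 171 166 167 164 162 161]
 [164 166 171 178 181 173 170 167 161 161 163 161 163]
 [164 164 164 166 168 167 166 164 162 162 162 163 162]]
242 196.43 e 0.5705 f -0.0749
243 197.79 e 0.5669 f -0.0771
244 197.53 e 0.5672 f -0.0796
245 196.96 e 0.5683 f -0.0821
246 197.56 e 0.5666 f -0.0845
247 198.39 e 0.5642 f -0.0867
248 199.34 e 0.5616 f -0.089
side rows 170..180, cols 309..324
[[149 149 150 148 150 147 148 147 147 149 147 14
[... 475 characters left out ...]
146 147 146]
 [144 144 144 148 139 152 145 133 123 123 132 167 141 133 146 146]
 [145 144 144 144 144 143 134 133 134 136 135 145 144 146 146 146]
 [144 145 144 146 145 145 144 146 145 146 144 146 146 146 145 145]]
proj 0.558 -0.093 [[315.19 175.14]] [[249.74 200.58]]
proj 0.562 -0.093 [[316.81 175.03]] [[249.6  198.98]]
proj 0.566 -0.093 [[318.42 174.92]] [[249.46 197.37]]
proj 0.558 -0.081 [[313.93 173.6 ]] [[244.9  201.15]]
proj 0.562 -0.081 [[315.53 173.5 ]] [[244.76 199.55]]
proj 0.566 -0.081 [[317.12 173.39]] [[244.62 197.95]]
proj 0.558 -0.069 [[312.69 172.1 ]] [[240.06 201.73]]
proj 0.562 -0.069 [[314.27 172.  ]] [[239.92 200.12]]
proj 0.566 -0.069 [[315.85 171.89]] [[239.78 198.52]]
```

Run:
```python
from h import *
rows(.5702,-.0162,.20,-83.36,16,None,.5)
```

```text
[0.5, -3.57, -1.1, -0.01, 0, 0, np.float64(-0.0182)]
[0.5, -3.55, -1.17, -0.01, 0, 0, np.float64(-0.0182)]
[0.5, -3.53, -1.23, -0.01, 0, 0, np.float64(-0.0182)]
[0.5, -3.5, -1.29, -0.01, 0, 0, np.float64(-0.0182)]
[0.5, -3.48, -1.36, -0.01, 0, 0, np.float64(-0.0182)]
[0.5, -3.45, -1.42, -0.01, 0, 0, np.float64(-0.0182)]
[0.5, -3.43, -1.48, -0.01, 0, 0, np.float64(-0.0182)]
[0.5, -3.4, -1.55, -0.01, 0, 0, np.float64(-0.0182)]
[0.5, -3.37, -1.61, -0.01, 0, 0, np.float64(-0.0182)]
[0.5, -3.34, -1.67, -0.01, 0, 0, np.float64(-0.0182)]
[0.5, -3.31, -1.73, -0.01, 0, 0, np.float64(-0.0182)]
[0.5, -3.28, -1.79, -0.01, 0, 0, np.float64(-0.0182)]
[0.5, -3.24, -1.85, -0.01, 0, 0, np.float64(-0.0182)]
[0.5, -3.21, -1.91, -0.01, 0, 0, np.float64(-0.0182)]
[0.5, -3.18, -1.96, -0.01, 0, 0, np.float64(-0.0182)]
[0.5, -3.14, -2.02, -0.01, 0, 0, np.float64(-0.0182)]
```

Emit:
move_arm(moves=[0.5, -3.57, -1.1, 0, 0, 0, -0.0182, 0.5, -3.55, -1.17, 0, 0, 0, -0.0182, 0.5, -3.53, -1.23, 0, 0, 0, -0.0182, 0.5, -3.5, -1.29, 0, 0, 0, -0.0182, 0.5, -3.48, -1.36, 0, 0, 0, -0.0182, 0.5, -3.45, -1.42, 0, 0, 0, -0.0182, 0.5, -3.43, -1.48, 0, 0, 0, -0.0182, 0.5, -3.4, -1.55, 0, 0, 0, -0.0182])

```text
clock: 10.65
tool_pos: [0.4347, -0.2795, 0.1992]
orientation: [-180.0, -0.0, -91.5]
force: [0.9, -0.9, -0.9]
opening: 0.0099
gripper_force: 30.0
```

Emit:
move_arm(moves=[0.5, -3.37, -1.61, 0, 0, 0, -0.0182, 0.5, -3.34, -1.67, 0, 0, 0, -0.0182, 0.5, -3.31, -1.73, 0, 0, 0, -0.0182, 0.5, -3.28, -1.79, 0, 0, 0, -0.0182, 0.5, -3.24, -1.85, 0, 0, 0, -0.0182, 0.5, -3.21, -1.91, 0, 0, 0, -0.0182, 0.5, -3.18, -1.96, 0, 0, 0, -0.0182, 0.5, -3.14, -2.02, 0, 0, 0, -0.0182])

```text
clock: 11.45
tool_pos: [0.5705, -0.0134, 0.1992]
orientation: [-180.0, 0.0, -83.2]
force: [-0.1, -0.4, -0.4]
opening: 0.0099
gripper_force: 30.0
```

Emit:
move_arm(moves=[0.5, 0, 0, 1, 0, 0, 0, 0.5, 0, 0, 1, 0, 0, 0, 0.5, 0, 0, 1, 0, 0, 0, 0.5, 0, 0, 0, 0, 0, 0, 0.5, 0, 0, 0, 0, 0, 0])

```text
clock: 11.95
tool_pos: [0.5698, -0.0172, 0.1688]
orientation: [180.0, -0.0, -83.4]
force: [-0.4, -0.2, -1.0]
opening: 0.0096
gripper_force: 30.0
```

Run:
```python
from h import *
plan(.5702,-.0162,.1585,-83.36)
```

```text
t 11.95 pos [ 0.5698 -0.0172  0.1688] rpy [ 1.7997e+02 -2.0000e-02 -8.3390e+01] F [-0.39 -0.19 -0.98] op 0.0096 q [ 17.9  13.8 -18.1   0.  -58.2 -11.3]
shift cm (tool axes) [-0.09 -0.05  1.03] rotvec [ 0.0005 -0.0003 -0.0005]
```

Emit:
move_arm(moves=[0.5, -0.09, -0.05, 0.6, 0, 0, 0, 0.5, 0, 0, 0.5, 0, 0, 0, 0.5, 0, 0, 0, 0, 0, 0, 0.5, 0, 0, 0, 0, 0, 0])

```text
clock: 12.35
tool_pos: [0.5706, -0.0157, 0.1578]
orientation: [180.0, -0.0, -83.4]
force: [-1.2, -0.3, -1.5]
opening: 0.0102
gripper_force: 30.0
```

Run:
```python
from h import *
e=np.array([.9933,.1156]);f=np.array([-.1156,.9933])
plan(.5702,-.0162,.1585,-83.36)
P=ctrl.get_obs()["tool_pos"]; print("E,F",P[:2]@e,P[:2]@f)
for dz in(.0685,.06,.03): print("blade axis proj",proj("side",[P-[0,0,dz]]).round(2))
p,d=vision.snapshot("side"); np.savez("side2.npz",p=p,d=d)
g=p.mean(2); print(g[155:180,307:327].astype(int))
cv2.imwrite("pics/s3.png",cv2.resize(p[130:190,287:347,::-1],(600,600),interpolation=cv2.INTER_CUBIC))
```

```text
t 12.35 pos [ 0.5706 -0.0157  0.1578] rpy [179.99  -0.   -83.37] F [-1.23 -0.3  -1.5 ] op 0.0102 q [ 18.1  14.4 -18.8   0.  -56.8 -11.4]
shift cm (tool axes) [ 0.04  0.04 -0.07] rotvec [ 0.0002 -0.0001 -0.0001]
E,F 0.5649205737559485 -0.08156061984704897
blade axis proj [[316.82 169.63]]
blade axis proj [[316.88 166.25]]
blade axis proj [[317.1  154.19]]
[[ 89  92  93  88  87  83  81 112  87  89  83  81  71  66  79  85  75  78
   77  81]
 [ 69  68  68  67  82  78  72 112  88  89  86  81  83  79  81  91  85  92
   96  96]
 [ 75  76  73  74  87  82  80  80  87  87  86  82  87  83  81  88  88  87
   93  88]
 [ 83  78  80  82  81  81  82  79  85  89  85  80  81  82  79  80  80  82
   80  81]
 [ 81  83  83  83  80  81  80  83  85  91  87  78  81  81  81  79  81  83
   79  79]
 [ 82  79  80  82  81  79  82  86  86  89  85  79  81  83  80  81  81  80
   82  78]
 [ 82  79  82  82  81  80  79  88  86  88  84  79  81  80  81  78  82  82
   81  82]
 [ 81  81  81  81  80  80  81  85  87  89  84  77  80  82  82  79  80  81
   80  79]
 [ 83  81  83  83  80  79  82  85  86  87  86  77  80  81  80  
[... 682 characters left out ...]
 139 137
  138 138]
 [139 139 138 138 138 138 142 142 143 120 133 142 141 139 138 139 136 139
  138 138]
 [137 140 138 138 138 156 153 150 151 111 118 156 154 147 143 139 136 136
  139 137]
 [140 137 138 137 143 132 149 169 158 140  68 134 166 162 143 140 140 137
  139 140]
 [138 138 137 141 156  76 109 141 126 135  77  74 139 126 119 145 139 140
  139 141]
 [138 138 136 141 151 117  81  70  73 110 131 101 100  59 113 155 140 139
  138 141]
 [137 138 139 138 139 141 115 128 130 131 142 119 126 142 129 138 139 140
  139 137]
 [139 137 138 138 138 140 132 144 137 127 116 117 126 159 134 127 139 140
  139 138]
 [139 138 140 135 137 138 136 136 127 127 128 130 130 137 138 137 138 139
  139 138]]
```

View pics/s3.png

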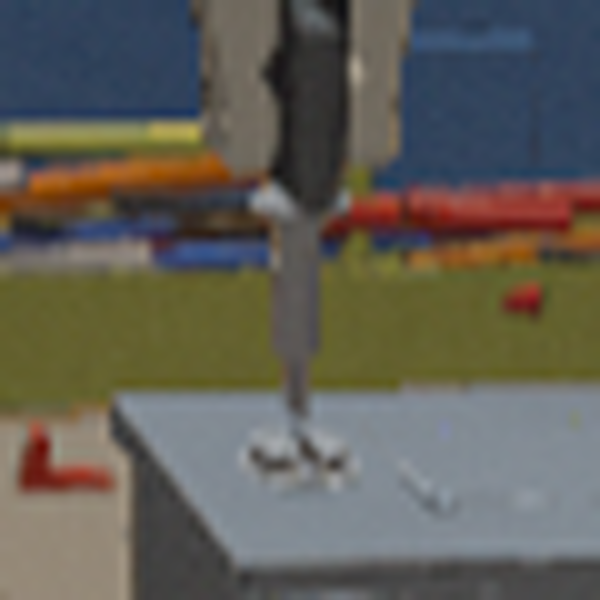

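Emit:
move_arm(moves=[0.5, 0.04, -0.19, 0.4, 0, 0, 0, 0.5, 0, 0, 0.3, 0, 0, 0, 0.5, 0, 0, 0, 0, 0, 0, 0.5, 0, 0, 0, 0, 0, 0])

```text
clock: 12.8
tool_pos: [0.5725, -0.0158, 0.1507]
orientation: [180.0, -0.0, -83.4]
force: [0.1, -0.1, -1.7]
opening: 0.0098
gripper_force: 30.0
```

Emit:
move_arm(moves=[0.5, 0, 0, 0.1, 0, 0, 0, 0.5, 0, 0, 0.1, 0, 0, 0, 0.5, 0, 0, 0, 0, 0, 0])

```text
clock: 13.1
tool_pos: [0.5725, -0.0157, 0.1487]
orientation: [180.0, 0.0, -83.4]
force: [-0.2, 0.8, -1.1]
opening: 0.0094
gripper_force: 30.0
```

Emit:
move_arm(moves=[0.5, 0, 0, 0.1, 0, 0, 0, 0.5, 0, 0, 0, 0, 0, 0])

```text
clock: 13.3
tool_pos: [0.5724, -0.0157, 0.1477]
orientation: [180.0, 0.0, -83.4]
force: [0.3, 0.7, -1.2]
opening: 0.0103
gripper_force: 30.0
```

Emit:
move_arm(moves=[0.5, 0, 0, 0.1, 0, 0, 0, 0.5, 0, 0, 0, 0, 0, 0])

```text
clock: 13.5
tool_pos: [0.5725, -0.0158, 0.1467]
orientation: [180.0, -0.0, -83.4]
force: [0.2, 0.2, -2.4]
opening: 0.0098
gripper_force: 30.0
```

Emit:
move_arm(moves=[0.5, 0, 0, 0.1, 0, 0, 0, 0.5, 0, 0, 0, 0, 0, 0])

```text
clock: 13.7
tool_pos: [0.5724, -0.0157, 0.1457]
orientation: [180.0, 0.0, -83.4]
force: [-1.3, -0.3, -0.8]
opening: 0.0098
gripper_force: 30.0
```

Emit:
move_arm(moves=[0.5, 0, 0, 0.1, 0, 0, 0, 0.5, 0, 0, 0, 0, 0, 0])

```text
clock: 13.9
tool_pos: [0.5725, -0.0158, 0.145]
orientation: [-180.0, -0.0, -83.4]
force: [-0.5, -0.6, 1.0]
opening: 0.0098
gripper_force: 30.0
```

Emit:
move_arm(moves=[0.5, 0, 0, 0.1, 0, 0, 0, 0.5, 0, 0, 0, 0, 0, 0])

```text
clock: 14.1
tool_pos: [0.5726, -0.0157, 0.1441]
orientation: [-180.0, -0.0, -83.3]
force: [-2.0, 0.7, 2.8]
opening: 0.0099
gripper_force: 30.0
```

Emit:
move_arm(moves=[0.5, 0, 0, 0.1, 0, 0, 0, 0.5, 0, 0, 0, 0, 0, 0])

```text
clock: 14.3
tool_pos: [0.5729, -0.0157, 0.1432]
orientation: [-180.0, -0.0, -83.3]
force: [-2.3, -0.7, 5.0]
opening: 0.0094
gripper_force: 30.0
```

Emit:
move_arm(moves=[0.5, 0, 0.05, 0.1, 0, 0, 0, 0.5, 0, 0.03, 0.1, 0, 0, 0, 0.5, 0, 0, 0, 0, 0, 0])

```text
clock: 14.6
tool_pos: [0.5726, -0.0157, 0.1417]
orientation: [-179.9, -0.0, -83.3]
force: [-1.2, 0.4, 6.3]
opening: 0.0099
gripper_force: 30.0
```

Emit:
move_arm(moves=[0.5, 0, 0, 0.1, 0, 0, 0, 0.5, 0, 0, 0, 0, 0, 0])

```text
clock: 14.8
tool_pos: [0.5727, -0.0157, 0.1408]
orientation: [-179.9, -0.0, -83.3]
force: [-1.7, 0.1, 7.1]
opening: 0.0097
gripper_force: 30.0
```

Run:
```python
from h import *
plan(.5702,-.0162,.1585,-83.36)
print(ctrl.get_obs()["moment"].round(3))
p,d=vision.snapshot("side"); cv2.imwrite("pics/s4.png",cv2.resize(p[140:190,287:347,::-1],(720,600),interpolation=cv2.INTER_CUBIC))
```

```text
t 14.8 pos [ 0.5727 -0.0157  0.1408] rpy [-1.7988e+02 -1.0000e-02 -8.3330e+01] F [-1.72  0.1   7.05] op 0.0097 q [ 18.   15.5 -19.8   0.  -54.6 -11.4]
shift cm (tool axes) [ 0.02  0.25 -1.77] rotvec [-0.0021 -0.0002  0.0006]
[0.116 0.774 0.006]
```

View pics/s4.png

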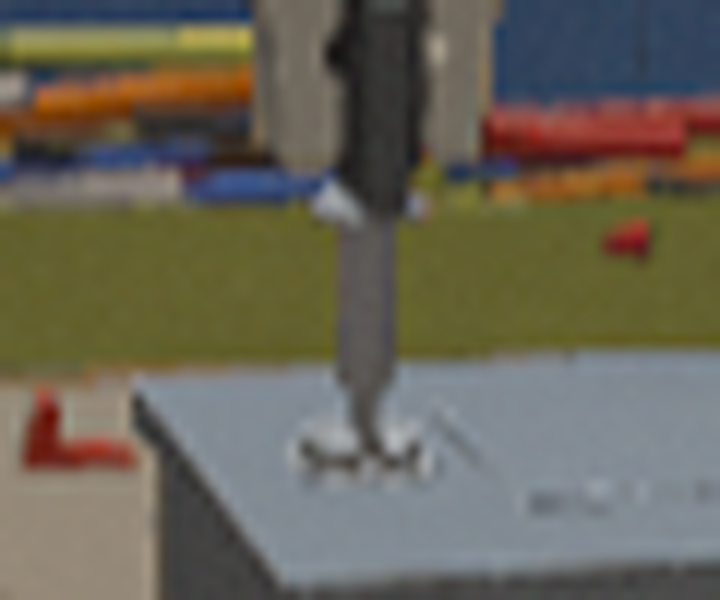

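Emit:
move_arm(moves=[0.5, 0, 0, 0.1, 0, 0, 0, 0.5, 0, 0, 0, 0, 0, 0])

```text
clock: 15.05
tool_pos: [0.5728, -0.0157, 0.1401]
orientation: [-179.9, -0.0, -83.3]
force: [-1.4, 0.7, 9.1]
opening: 0.01
gripper_force: 30.0
```

Emit:
move_arm(moves=[0.5, 0, 0, 0, 0, 0, 0.08, 0.5, 0, 0, 0, 0, 0, 0.08, 0.5, 0, 0, 0, 0, 0, 0.08, 0.5, 0, 0, 0, 0, 0, 0])

```text
clock: 15.45
tool_pos: [0.5728, -0.0157, 0.1401]
orientation: [-179.9, 0.0, -97.2]
force: [-2.3, 0.3, 9.7]
opening: 0.0101
gripper_force: 30.0
```

Run:
```python
from h import *
plan(.5702,-.0162,.1585,-83.36)
print(ctrl.get_obs()["moment"].round(3))
```

```text
t 15.45 pos [ 0.5728 -0.0157  0.1401] rpy [-1.7986e+02  2.0000e-02 -9.7230e+01] F [-2.32  0.28  9.74] op 0.0101 q [ 18.   15.5 -19.9   0.  -54.5 -25.3]
shift cm (tool axes) [ 0.08  0.25 -1.84] rotvec [-2.500e-03  1.000e-04 -2.421e-01]
[0.216 0.931 0.067]
```

Emit:
move_arm(moves=[0.5, 0, 0, 0, 0, 0, 0.12, 0.5, 0, 0, 0, 0, 0, 0.12, 0.5, 0, 0, 0, 0, 0, 0.12, 0.5, 0, 0, 0, 0, 0, 0.12])

```text
clock: 15.85
tool_pos: [0.5728, -0.0157, 0.1401]
orientation: [-179.9, 0.1, -124.9]
force: [-1.5, -0.4, 8.2]
opening: 0.0099
gripper_force: 30.0
```

Run:
```python
from h import *
plan(.5702,-.0162,.1585,-83.36)
print(ctrl.get_obs()["moment"].round(3))
```

```text
t 15.85 pos [ 0.5728 -0.0157  0.1401] rpy [-1.7988e+02  9.0000e-02 -1.2485e+02] F [-1.51 -0.38  8.19] op 0.0099 q [ 18.   15.5 -19.9   0.1 -54.5 -52.9]
shift cm (tool axes) [ 0.19  0.18 -1.84] rotvec [-2.500e-03  7.000e-04 -7.242e-01]
[0.102 0.766 0.053]
```

Emit:
move_arm(moves=[0.5, 0, 0, 0, 0, 0, 0.13, 0.5, 0, 0, 0, 0, 0, 0.13, 0.5, 0, 0, 0, 0, 0, 0.13, 0.5, 0, 0, 0, 0, 0, 0.13, 0.5, 0, 0, 0, 0, 0, 0.13, 0.5, 0, 0, 0, 0, 0, 0.13, 0.5, 0, 0, 0, 0, 0, 0.1, 0.5, 0, 0, 0, 0, 0, 0])

```text
clock: 16.65
tool_pos: [0.5729, -0.016, 0.1401]
orientation: [-180.0, 0.1, -175.2]
force: [-0.7, -0.6, 7.7]
opening: 0.0099
gripper_force: 30.0
```

Run:
```python
from h import *
plan(.5702,-.0162,.1585,-83.36)
print(ctrl.get_obs()["moment"].round(3))
```

```text
t 16.65 pos [ 0.5729 -0.016   0.1401] rpy [-1.7997e+02  1.5000e-01 -1.7520e+02] F [-0.74 -0.63  7.68] op 0.0099 q [ 1.800e+01  1.550e+01 -1.990e+01  1.000e-01 -5.450e+01 -1.032e+02]
shift cm (tool axes) [ 0.26  0.   -1.84] rotvec [-2.5000e-03  1.6000e-03 -1.6028e+00]
[-0.398  0.466  0.011]
```

Emit:
move_arm(moves=[0.5, 0, 0, 0, 0, 0, 0.05, 0.5, 0, 0, 0, 0, 0, 0])

```text
clock: 16.85
tool_pos: [0.5729, -0.016, 0.1401]
orientation: [-180.0, 0.1, -177.9]
force: [-1.8, -0.7, 8.2]
opening: 0.0095
gripper_force: 30.0
```

Run:
```python
from h import *
plan(.5702,-.0162,.1585,-83.36)
print(ctrl.get_obs()["moment"].round(3))
```

```text
t 16.85 pos [ 0.5729 -0.016   0.1401] rpy [-1.7997e+02  1.4000e-01 -1.7795e+02] F [-1.84 -0.74  8.15] op 0.0095 q [ 1.80e+01  1.55e+01 -1.99e+01  1.00e-01 -5.45e+01 -1.06e+02]
shift cm (tool axes) [ 0.26 -0.01 -1.84] rotvec [-2.4000e-03  1.6000e-03 -1.6509e+00]
[-0.542  0.532  0.007]
```

Emit:
move_arm(moves=[0.5, 0, 0, 0, 0, 0, 0.05, 0.5, 0, 0, 0, 0, 0, 0])

```text
clock: 17.05
tool_pos: [0.5729, -0.016, 0.1401]
orientation: [-180.0, 0.1, 179.2]
force: [-1.8, -1.2, 9.2]
opening: 0.01
gripper_force: 30.0
```

Run:
```python
from h import *
plan(.5702,-.0162,.1585,-83.36)
print(ctrl.get_obs()["moment"].round(3))
```

```text
t 17.05 pos [ 0.5729 -0.016   0.1401] rpy [-1.7998e+02  1.5000e-01  1.7919e+02] F [-1.75 -1.19  9.22] op 0.01 q [ 1.800e+01  1.550e+01 -1.990e+01  1.000e-01 -5.450e+01 -1.089e+02]
shift cm (tool axes) [ 0.26 -0.02 -1.84] rotvec [-2.4000e-03  1.7000e-03 -1.7009e+00]
[-0.539  0.517  0.032]
```

Emit:
move_arm(moves=[0.5, 0, 0, 0, 0, 0, 0.05, 0.5, 0, 0, 0, 0, 0, 0])

```text
clock: 17.25
tool_pos: [0.5729, -0.016, 0.1401]
orientation: [-180.0, 0.1, 176.3]
force: [-0.7, -1.2, 8.8]
opening: 0.0098
gripper_force: 30.0
```

Run:
```python
from h import *
print(ctrl.get_obs()["orientation"].round(2),ctrl.get_obs()["moment"].round(3))
```

```text
[-1.7999e+02  1.5000e-01  1.7632e+02] [-0.569  0.51  -0.007]
```

Emit:
move_arm(moves=[0.5, 0, 0, 0, 0, 0, 0.04, 0.5, 0, 0, 0, 0, 0, 0])

```text
clock: 17.45
tool_pos: [0.5729, -0.016, 0.1401]
orientation: [-180.0, 0.1, 174.0]
force: [-0.6, -1.7, 9.3]
opening: 0.0098
gripper_force: 30.0
```

Run:
```python
from h import *
print(ctrl.get_obs()["orientation"].round(2),ctrl.get_obs()["moment"].round(3))
```

```text
[-1.8000e+02  1.5000e-01  1.7405e+02] [-0.533  0.519  0.05 ]
```

Emit:
move_arm(moves=[0.5, 0, 0, 0, 0, 0, 0.05, 0.5, 0, 0, 0, 0, 0, 0])

```text
clock: 17.65
tool_pos: [0.5728, -0.016, 0.1401]
orientation: [180.0, 0.1, 171.2]
force: [-1.0, -1.2, 8.3]
opening: 0.0097
gripper_force: 30.0
```

Run:
```python
from h import *
p,d=vision.snapshot("side"); np.savez("side5.npz",p=p,d=d)
print(ctrl.get_obs()["orientation"].round(2),ctrl.get_obs()["moment"].round(3),ctrl.get_obs()["force"].round(2))
```

```text
[1.8000e+02 1.5000e-01 1.7124e+02] [-0.515  0.586  0.045] [-0.49 -0.69  8.1 ]
```

Emit:
move_arm(moves=[0.5, 0, 0, 0, 0, 0, -0.1, 0.5, 0, 0, -0.4, 0, 0, 0, 0.5, 0, 0, -0.5, 0, 0, 0, 0.5, 0, 0, -0.7, 0, 0, 0, 0.5, 0, 0, -0.5, 0, 0, 0, 0.5, 0, 0, 0, 0, 0, 0])

```text
clock: 18.3
tool_pos: [0.5722, -0.0157, 0.1607]
orientation: [180.0, 0.1, 176.9]
force: [0.6, -0.1, -0.5]
opening: 0.0099
gripper_force: 30.0
```

Run:
```python
from h import *
plan(.5702,-.0162,.1585,-83.36); print(ctrl.get_obs()["moment"].round(3))
p,d=vision.snapshot("side"); np.savez("side6.npz",p=p,d=d)
M=np.zeros((600,800,3),np.uint8); M[:,:400]=cv2.resize(p[130:190,297:337,::-1],(400,600),interpolation=cv2.INTER_CUBIC)
q=np.load("side5.npz")["p"]; M[:,400:]=cv2.resize(q[130:190,297:337,::-1],(400,600),interpolation=cv2.INTER_CUBIC)
cv2.imwrite("pics/s6.png",M)
v,u=np.mgrid[0:400,0:640]; e=np.array([.9933,.1156]);f=np.array([-.1156,.9933])
for n in("side1","side6"):
    d=np.load(n+".npz")["d"]; C=cloud("side",d); E=C[...,:2]@e; F=C[...,:2]@f
    m=(d>0)&(E>.54)&(E<.68)&(abs(F+.0825)<.06)&(C[...,2]>.06)&(C[...,2]<.09)&(np.hypot(E-.565,F+.083)>.018)
    A=np.c_[E[m]-.6877,F[m]+.0825,np.ones(m.sum())]; z=C[m][:,2]; k=np.ones(len(z),bool)
    for _ in range(4):
        c=np.linalg.lstsq(A[k],z[k],rcond=None)[0]; k=abs(z-A@c)<.005
    print(n,c.round(4),k.sum())
```

```text
t 18.3 pos [ 0.5722 -0.0157  0.1607] rpy [1.7998e+02 7.0000e-02 1.7694e+02] F [ 0.6  -0.11 -0.51] op 0.0099 q [  18.    14.3  -18.4    0.   -57.2 -111.1]
shift cm (tool axes) [ 0.19 -0.06  0.22] rotvec [-8.0000e-04  1.3000e-03 -1.7401e+00]
[0.007 0.015 0.029]
side1 [-0.0429  0.0012  0.0686] 780
side6 [-0.0182  0.0002  0.0685] 799
```

View pics/s6.png

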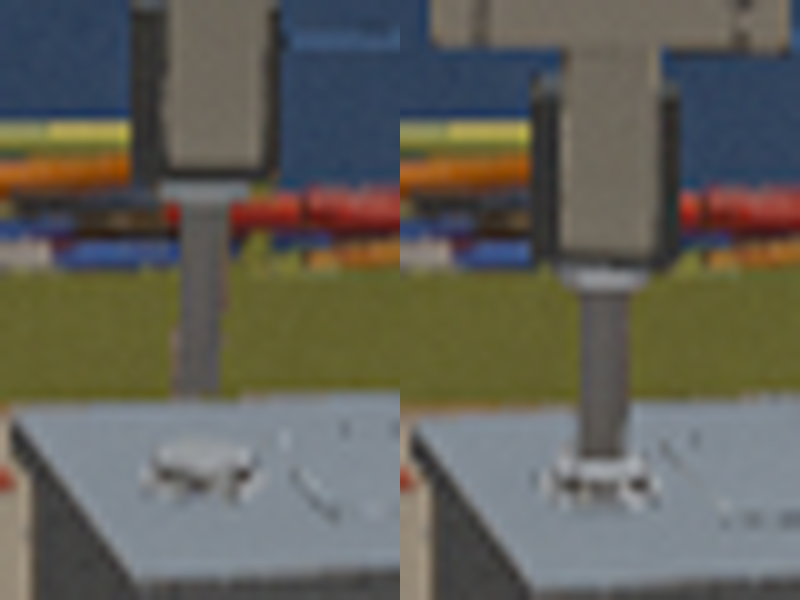

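Run:
```python
from h import *
rows(.501,-.3528,.208,-100,12,[.5722,-.0157,.208,176.94],.5)
```

```text
[0.5, 0.44, -2.84, -0.0, 0, 0, np.float64(-0.1208)]
[0.5, 0.78, -2.76, -0.0, 0, 0, np.float64(-0.1208)]
[0.5, 1.11, -2.65, -0.0, 0, 0, np.float64(-0.1208)]
[0.5, 1.42, -2.5, -0.0, 0, 0, np.float64(-0.1208)]
[0.5, 1.71, -2.31, -0.0, 0, 0, np.float64(-0.1208)]
[0.5, 1.98, -2.08, -0.0, 0, 0, np.float64(-0.1208)]
[0.5, 2.21, -1.83, -0.0, 0, 0, np.float64(-0.1208)]
[0.5, 2.42, -1.55, -0.0, 0, 0, np.float64(-0.1208)]
[0.5, 2.59, -1.25, -0.0, 0, 0, np.float64(-0.1208)]
[0.5, 2.72, -0.93, -0.0, 0, 0, np.float64(-0.1208)]
[0.5, 2.81, -0.59, -0.0, 0, 0, np.float64(-0.1208)]
[0.5, 2.86, -0.25, -0.0, 0, 0, np.float64(-0.1208)]
```

Emit:
move_arm(moves=[0.5, 0, 0, -2.4, 0, 0, 0, 0.5, 0, 0, -2.4, 0, 0, 0, 0.5, 0, 0, 0, 0, 0, 0])

```text
clock: 18.65
tool_pos: [0.5735, -0.0156, 0.211]
orientation: [180.0, 0.3, 177.0]
force: [0.2, -0.6, -1.4]
opening: 0.0093
gripper_force: 30.0
```

Emit:
move_arm(moves=[0.5, 0.44, -2.84, 0, 0, 0, -0.1208, 0.5, 0.78, -2.76, 0, 0, 0, -0.1208, 0.5, 1.11, -2.65, 0, 0, 0, -0.1208, 0.5, 1.42, -2.5, 0, 0, 0, -0.1208, 0.5, 1.71, -2.31, 0, 0, 0, -0.1208, 0.5, 1.98, -2.08, 0, 0, 0, -0.1208])

```text
clock: 19.25
tool_pos: [0.5354, -0.1854, 0.2069]
orientation: [179.9, -0.0, -141.2]
force: [0.4, -0.3, -2.0]
opening: 0.0094
gripper_force: 30.0
```

Emit:
move_arm(moves=[0.5, 2.21, -1.83, 0, 0, 0, -0.1208, 0.5, 2.42, -1.55, 0, 0, 0, -0.1208, 0.5, 2.59, -1.25, 0, 0, 0, -0.1208, 0.5, 2.72, -0.93, 0, 0, 0, -0.1208, 0.5, 2.81, -0.59, 0, 0, 0, -0.1208, 0.5, 2.86, -0.25, 0, 0, 0, -0.1208, 0.5, 0, 0, 0, 0, 0, 0, 0.5, 0, 0, 0, 0, 0, 0])

```text
clock: 20.05
tool_pos: [0.4999, -0.3534, 0.2067]
orientation: [179.9, 0.0, -100.2]
force: [0.4, 0.2, -1.3]
opening: 0.0101
gripper_force: 30.0
```

Run:
```python
from h import *
plan(.5008,-.3530,.145,-100)
p,d=vision.snapshot("side"); np.savez("side7.npz",p=p,d=d)
# key axis in the side view: dark-grey shank below the gripper vs. the expected vertical through the TCP
P=ctrl.get_obs()["tool_pos"]
for dz in(.024,.04,.055,.0685): print(dz,proj("side",[P-[0,0,dz]]).round(1))
print("hole top",proj("side",[[.5007,-.3534,.056]]).round(1))
cv2.imwrite("pics/s7.png",cv2.resize(p[150:270,250:360,::-1],(550,600),interpolation=cv2.INTER_CUBIC))
```

```text
t 20.05 pos [ 0.4999 -0.3534  0.2067] rpy [ 1.7991e+02  4.0000e-02 -1.0017e+02] F [ 0.42  0.24 -1.32] op 0.0101 q [-17.   15.8  -9.8  -0.  -64.4   6.9]
shift cm (tool axes) [-0.05 -0.09  6.17] rotvec [ 0.0015  0.0006 -0.0029]
0.024 [[305.1 178.6]]
0.04 [[305.  187.8]]
0.055 [[304.9 196.2]]
0.0685 [[304.9 203.8]]
hole top [[304.9 247.8]]
```

View pics/s7.png

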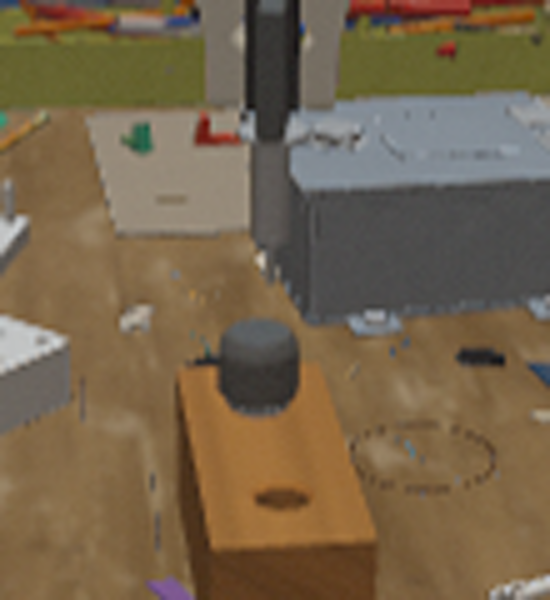

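Emit:
move_arm(moves=[0.5, -0.2, -0.33, 2, 0, 0, 0, 0.5, 0, 0, 2, 0, 0, 0, 0.5, 0, 0, 2, 0, 0, 0, 0.5, 0, 0, 1.4, 0, 0, 0, 0.5, 0, 0, 0, 0, 0, 0, 0.5, 0, 0, 0, 0, 0, 0])

```text
clock: 20.7
tool_pos: [0.5046, -0.3515, 0.1343]
orientation: [-180.0, -0.0, -100.0]
force: [0.3, -0.1, -0.7]
opening: 0.0098
gripper_force: 30.0
```

Run:
```python
from h import *
plan(.5035,-.352,.132,-100)
p,d=vision.snapshot("side"); np.savez("side8.npz",p=p,d=d)
h0=cv2.cvtColor(np.load("side7.npz")["p"],cv2.COLOR_RGB2HSV); g0=np.load("side7.npz")["p"].mean(2)
print("hole before (gray, rows 246-253, cols 298-316)"); print(g0[246:254,298:316].astype(int))
h=cv2.cvtColor(p,cv2.COLOR_RGB2HSV); print("sat now rows 206-254 step 2")
for r in range(206,256,2): print(r,h[r,292:322,1].tolist())
```

```text
t 20.7 pos [ 0.5046 -0.3515  0.1343] rpy [-1.800e+02 -2.000e-02 -9.996e+01] F [ 0.32 -0.13 -0.74] op 0.0098 q [-16.7  19.5 -14.8   0.  -55.7   6.7]
shift cm (tool axes) [0.07 0.1  0.23] rotvec [-0.     -0.0003  0.0006]
hole before (gray, rows 246-253, cols 298-316)
[[111 111 113 110 111 113 111 109 110 109 108 104 101 102 103 106 106 109]
 [109 111 109 109 109  98  93  94  93  93  92  99 103  99 101 103 106 108]
 [111 109 104  92  87  74  69  69  69  68  66  79  82  95  96 104 104 108]
 [111 112 100  64  54  56  62  65  66  63  63  60  58  74  92 104 105 107]
 [114 115 109  71  54  56  58  61  63  61  65  59  56  71 101 103 104 108]
 [113 112 112 102  94  86  77  68  67  78  77  77  92  98 108 104 106 106]
 [113 113 113 111 113 109 105 101 101 102 103 102 111 109 106 104 102 106]
 [110 113 113 111 112 112 115 115 116 113 111 113 111 107 108 106 105 106]]
sat now rows 206-254 step 2
206 [114, 110, 51, 37, 41, 41, 41, 43, 39, 44, 53, 40, 25, 29, 34, 26, 32, 45, 48, 43, 41, 43, 41, 45, 39, 42, 44, 15, 3, 3]
208 [126, 98, 49, 40, 40, 40, 41, 42, 41, 48, 62, 45, 26, 30, 30, 30, 34, 36, 47
[... 2626 characters left out ...]
 166, 170, 173, 168, 163, 160, 159, 160, 160, 160, 159, 159, 158, 163, 158, 162]
248 [158, 160, 160, 157, 155, 156, 155, 161, 165, 175, 172, 175, 170, 173, 172, 165, 178, 167, 177, 173, 169, 162, 158, 158, 158, 160, 162, 158, 160, 161]
250 [159, 163, 164, 158, 163, 155, 158, 160, 164, 166, 157, 163, 164, 163, 167, 166, 160, 167, 172, 178, 167, 161, 157, 157, 160, 163, 158, 157, 164, 160]
252 [164, 162, 160, 165, 158, 164, 158, 160, 164, 157, 161, 160, 160, 170, 165, 161, 157, 158, 160, 160, 158, 160, 161, 161, 161, 161, 160, 157, 159, 162]
254 [163, 161, 163, 158, 165, 158, 164, 160, 159, 160, 158, 159, 158, 159, 158, 157, 158, 161, 155, 162, 159, 162, 161, 159, 161, 158, 158, 159, 157, 161]
```

Emit:
move_arm(moves=[0.5, 0, 0, 0.5, 0, 0, 0, 0.5, 0, 0, 0.7, 0, 0, 0, 0.5, 0, 0, 0.7, 0, 0, 0, 0.5, 0, 0, 0, 0, 0, 0])

```text
clock: 21.15
tool_pos: [0.5033, -0.3514, 0.1135]
orientation: [179.9, 0.0, -100.0]
force: [-0.2, -0.1, -1.9]
opening: 0.0098
gripper_force: 30.0
```

Emit:
move_arm(moves=[0.5, 0, 0, 0.8, 0, 0, 0, 0.5, 0, 0, 0.8, 0, 0, 0, 0.5, 0, 0, 0, 0, 0, 0])

```text
clock: 21.45
tool_pos: [0.5033, -0.3513, 0.0973]
orientation: [179.9, 0.0, -100.0]
force: [0.2, 0.4, -0.6]
opening: 0.0097
gripper_force: 30.0
```

Emit:
move_arm(moves=[0.5, 0, 0, 0.8, 0, 0, 0, 0.5, 0, 0, 0.8, 0, 0, 0, 0.5, 0, 0, 0.3, 0, 0, 0, 0.5, 0, 0, 0, 0, 0, 0])

```text
clock: 21.85
tool_pos: [0.5037, -0.3516, 0.0791]
orientation: [179.9, 0.0, -100.0]
force: [-0.9, 0.5, -1.4]
opening: 0.0102
gripper_force: 30.0
```

Emit:
move_arm(moves=[0.5, 0, 0, 0.1, 0, 0, 0, 0.5, 0, 0, 0, 0, 0, 0])

```text
clock: 22.05
tool_pos: [0.5043, -0.3518, 0.079]
orientation: [-180.0, -0.0, -100.0]
force: [-0.9, -0.0, -1.3]
opening: 0.0095
gripper_force: 30.0
```

Emit:
move_arm(moves=[0.5, 0, 0, 0.1, 0, 0, 0, 0.5, 0, 0, 0, 0, 0, 0])

```text
clock: 22.25
tool_pos: [0.5042, -0.3517, 0.0779]
orientation: [-180.0, 0.0, -100.0]
force: [0.9, -0.2, -0.9]
opening: 0.0098
gripper_force: 30.0
```

Emit:
move_arm(moves=[0.5, 0, 0, 0.1, 0, 0, 0, 0.5, 0, 0, 0.1, 0, 0, 0, 0.5, 0, 0, 0, 0, 0, 0])

```text
clock: 22.55
tool_pos: [0.504, -0.3517, 0.0757]
orientation: [180.0, 0.0, -100.0]
force: [-0.2, 0.5, -1.2]
opening: 0.0097
gripper_force: 30.0
```

Emit:
move_arm(moves=[0.5, 0, 0, 0.1, 0, 0, 0, 0.5, 0, 0, 0, 0, 0, 0])

```text
clock: 22.75
tool_pos: [0.5042, -0.3518, 0.0752]
orientation: [-180.0, -0.0, -100.0]
force: [-0.3, 1.7, 2.8]
opening: 0.0097
gripper_force: 30.0
```

Emit:
move_arm(moves=[1.2, 0, 0, 0, 0, 0, 0, 1.6, 0, 0, 0, 0, 0, 0, 2.5, 0, 0, 0, 0, 0, 0, 4, 0, 0, 0, 0, 0, 0, 5, 0, 0, 0, 0, 0, 0, 5, 0, 0, 0, 0, 0, 0])

```text
clock: 23.35
tool_pos: [0.5041, -0.3517, 0.0748]
orientation: [180.0, -0.0, -100.0]
force: [0.1, 0.3, 0.6]
opening: 0.0426
gripper_force: 0.0
```

Emit:
move_arm(moves=[5, 0, 0, -1, 0, 0, 0, 5, 0, 0, -3, 0, 0, 0, 5, 0, 0, -4, 0, 0, 0, 5, 0, 0, -4, 0, 0, 0, 5, 0, 0, -3, 0, 0, 0, 5, 0, 0, 0, 0, 0, 0])

```text
clock: 23.95
tool_pos: [0.5063, -0.353, 0.2312]
orientation: [-179.5, -0.2, -100.0]
force: [0.3, 0.1, -0.0]
opening: 0.0499
gripper_force: 0.0
```

Emit:
move_arm(moves=[5, 3.8, 2.78, 0, 0, 0, 0, 5, 3.8, 2.78, 0, 0, 0, 0, 5, 3.8, 2.78, 0, 0, 0, 0, 5, 3.8, 2.78, 0, 0, 0, 0, 5, 3.8, 2.78, 0, 0, 0, 0, 5, 3.8, 2.78, 0, 0, 0, 0, 5, 0, 0, 0, 0, 0, 0])

```text
clock: 24.65
tool_pos: [0.2962, -0.55, 0.2247]
orientation: [179.9, -0.0, -100.3]
force: [0.3, 0.0, -0.4]
opening: 0.0498
gripper_force: 0.0
```

Run:
```python
from h import *
plan(.3,-.55,.2,-100)
t,d=vision.snapshot("top"); C=cloud("top",d); v,u=np.mgrid[0:400,0:640]; ok=d>0
def pca(p,n):
    c=p[:,:2].mean(0); q=p[:,:2]-c; w,V=np.linalg.eigh(q.T@q); a=V[:,1]; e=q@V
    print(n,len(p),"mean",c.round(4),"dir",np.degrees(np.arctan2(a[1],a[0])).round(1),"ext",np.ptp(e,0).round(4),"z",np.median(p[:,2]).round(4))
m=ok&(u>368)&(u<405)&(v>212)&(v<242)&(C[...,2]>.1)&(C[...,2]<.115); P=plane("top",np.c_[u[m],v[m]],.105); pca(P,"wing"); print("z",np.percentile(C[m][:,2],[50,95]))
q=ok&(u>335)&(u<366)&(v>212)&(v<242)&(C[...,2]>.078)&(C[...,2]<.11); pca(C[q],"square")
e=np.array([.9933,.1156]);f=np.array([-.1156,.9933]);E=C[...,:2]@e; F=C[...,:2]@f
m=ok&(E>.54)&(E<.67)&(abs(F+.0825)<.06)&(C[...,2]>.055)&(C[...,2]<.1)&(np.hypot(E-.563,F+.082)>.018)
A=np.c_[E[m]-.6877,np.ones(m.sum())]; z=C[m][:,2]; k=z>0
for _ in range(4): c=np.linalg.lstsq(A[k],z[k],rcond=None)[0]; k=abs(z-A@c)<.005
print("hatch slope",c.round(4))
print(t.mean(2)[193:207,239:254].astype(int))
s,ds=vision.snapshot("side"); g=cv2.cvtColor(s,cv2.COLOR_RGB2HSV); D=cloud("side",ds)
m=(ds>0)&(u>285)&(u<325)&(v>205)&(v<252)&(D[...,2]>.062)&(D[...,2]<.11)&(D[...,1]<-.33)&(D[...,1]>-.39)
for a in(.065,.075,.085,.095): b=m&(D[...,2]>a)&(D[...,2]<a+.01); print("wing side z",a,"x",D[b][:,0].mean().round(4),"y",D[b][:,1].mean().round(4),b.sum())
t0=np.load("top0.npz")["p"]; df=np.abs(t.astype(int)-t0.astype(int)).sum(2)>90; n,l,st,ce=cv2.connectedComponentsWithStats(df.astype(np.uint8)); print([(st[i].tolist()) for i in range(1,n) if st[i,4]>12])
```

```text
t 24.65 pos [ 0.2962 -0.55    0.2247] rpy [ 179.94   -0.   -100.27] F [ 0.29  0.03 -0.35] op 0.0498 q [-43.8  16.2  -6.8   0.  -67.   33.5]
shift cm (tool axes) [-0.07 -0.38  2.47] rotvec [ 0.0011 -0.     -0.0047]
wing 69 mean [ 0.5009 -0.3514] dir 80.5 ext [0.01   0.0354] z 0.105
z [0.10450711 0.10681043]
square 127 mean [ 0.5008 -0.2793] dir 86.2 ext [0.0267 0.0292] z 0.086
hatch slope [-0.0199  0.0685]
[[165 165 166 169 173 171 173 174 177 173 169 166 163 162 163]
 [164 164 167 177 189 185 179 177 187 180 176 172 165 164 165]
 [164 164 171 187 199 197 182 173 188 185 185 185 174 166 164]
 [165 169 179 191 196 198 182 168 185 194 202 203 189 171 165]
 [163 169 183 190 194 198 182 166 185 197 203 198 189 171 163]
 [160 164 183 189 191 193 177 165 188 194 185 169 175 164 161]
 [161 166 185 188 187 183 167 162 190 194 180 155 170 161 160]
 [166 176 191 191 186 177 157 158 190 193 177 161 171 165 161]
 [167 176 185 191 187 179 160 160 187 188 171 169 172 164 161]
 [163 168 172 182 187 186 170 158 175 177 170 172 168 162 161]
 [161 165 170 177 183 185 178 161 166 169 172 169 164 161 160
[... 431 characters left out ...]
, 187, 206, 213, 8324], [240, 199, 5, 7, 28], [501, 198, 11, 10, 45], [497, 200, 7, 13, 25], [507, 214, 12, 64, 263], [444, 223, 196, 177, 8922], [466, 224, 17, 12, 117], [621, 229, 9, 8, 21], [485, 234, 14, 14, 117], [634, 245, 6, 7, 29], [416, 248, 7, 8, 33], [518, 279, 5, 4, 13], [603, 282, 26, 2, 37], [510, 297, 5, 5, 16], [623, 300, 8, 11, 57], [540, 313, 46, 32, 451], [512, 315, 11, 12, 73], [494, 322, 17, 11, 66], [483, 325, 11, 11, 74], [450, 340, 6, 5, 21], [477, 346, 6, 4, 19], [438, 362, 5, 6, 21], [445, 364, 5, 5, 18], [533, 365, 62, 35, 931], [416, 370, 19, 30, 313], [182, 379, 28, 21, 340], [566, 382, 3, 9, 14], [633, 391, 7, 9, 36], [552, 392, 5, 8, 24], [504, 397, 13, 3, 23]]
```

```bash
python3 -c "
from plant import ctrl
print(ctrl.close_job())"
```

```text
the job is handed in; nothing more can be done
None
```

The hatch is shut and locked down (it sits at about 0.02 rad with the slot across the hatch), the slot key is back upright in its own hole, I didn't touch the other key or the things on the bench, and the job was handed in at about 25 s.

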